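# Build a cooling crib from slats

## Robot

A 6-joint arm with a two-finger parallel gripper is mounted at the origin on a cart in front of the work surface, level with it; the furniture and walls round the work are solid. World frame = base frame: x ahead of the robot, y to its left, z up, the work surface at z = 0. Lengths are in m, angles in degrees, forces in N, time in s.
With the tool pointing down it reaches from about 0.3 to 0.75 m from the base axis. Payload 8.5 kg.
Tool frame: the origin (TCP) lies on the centre line of the jaws, within the pads' length; the fingertips stand 17 mm ahead of it and the grasp point (between the pads) lies 2 mm behind it; z points along the fingers, y is the direction in which the jaws open and shut (so a half turn about z gives the same grasp; the last joint's range is limited). The gripper opens to 85 mm and grips with 20 to 120 N. Pads are 22 mm wide; open, the fingers measure 114 mm over their backs; the gripper's body (76 mm by 85 mm) begins 54 mm behind the grasp point. The pads swing forward as they close: fully open they stand 13 mm farther back than shut.
Start: joints at [64.039, 21.807, 74.336, -0, 83.858, -12.336], TCP at [0.13, 0.535, 0.248] pointing down, gripper open.
Joint ranges: [-178.18, 178.18], [-50.72, 133.34], [12.68, 142.11], [-81.47, 261.47], [9.98, 163.14], [-165.26, 165.26]. Speed limits (degrees/s): [136.94, 136.94, 180, 180, 180, 180].

## Interface

Orientations are given as a 3x3 rotation matrix whose columns are the frame's x, y, z axes.
In Python, from rig import env, imaging, close_job gives the robot as it stands.
- The arm moves only by the tool step_arm, never from a script. Its argument "steps" is one flat list of numbers, 7 for each row, row after row: the opening, from 0 (shut) to 1 (fully open), then the shift along the tool's x, y, z as a fraction of full scale, then the turn, a rotation vector about the tool's x, y, z as a fraction of full scale. A call has 1 to 10 rows; each row is the pose to reach, as a shift and turn from the pose commanded when the call began, along the tool's axes at that moment; what a row does not reach only later rows make up. Full scale, the value 1, is 0.3 m for a shift and 45 degrees for a turn. A row lasts 1/10 s, in which the tool goes at most 50 mm and 8.59 degrees, less where a joint would pass 70% of its speed; a pose out of reach is approached as far as the arm can. A call with a number of a shift or a turn outside -1 to 1 is refused whole. A call with a gripper value outside its range is refused whole. The fingers move at their own pace and stop on an object; "grip_force" is the grip in N (left out, the last holds). Time passes only in rows, so rows that repeat a pose let the fingers close. It gives the time, the measured TCP pose, the force and the opening at its end, in the units of the state.
- env.observe(): the state, without advancing time (a new reading comes with each control period).
- imaging.get_image(name): name is "scene" or "top" or "wrist"; returns (picture, depth): 384x512x3 uint8, blue, green, red; 384x512 float32, m along the optical axis (not along the pixel's ray), 0 where there is no reading.
- imaging.get_calibration(name): a dict with "camera_matrix" (3x3 intrinsics, pixels), "k1" (the pictures are not rectified: a ray, as slopes to the right and down, at radius r is drawn at 1 + k1 r^2 times it, then the intrinsics apply), "world_from_camera" (4x4, takes a point from camera to world coordinates). Camera axes: x right, y down, z forward; pixel columns grow to the right and rows downward; lengths in m; the calibration is good to about 2 mm. A picture is of the moment at which its call begins: read the wrist's pose just before it. get_calibration takes no time and is no camera call; for the wrist camera it gives the pose at the moment of the call.
- close_job(): hands the job in, once; it reports no verdict.
Trained networks look in the newest picture that a camera, given by its name, has taken for a name from the list of things; names that differ only in an ending like _2 or _b are one class to them, and where a whole thing is asked for, a point or a joint stands for the part that bears it (a point fixed in the world has none). Each returns a list of dicts, best first, with "score" (0 to 1); they miss things now and then, are a little off and sometimes report something else, mostly with a low value. They report only what shows in the picture. A call takes as long as a camera call.
- imaging.spot_in(camera, target): "pixel" ([column, row] in pixels, amid what is visible of it).
- imaging.regions_of(camera, target): "mask" (384x512 bool, what is visible of it) and "pixel" ([column, row] in pixels, amid what is visible of it).
- imaging.pinpoint(camera, target): "pixel" ([column, row] in pixels: a listed point, or the origin of a listed thing).
The state is a dict: "time_s": time; "q": joint angles; "qvel": joint speeds; "joint_efforts": joint torques, N m; "position": TCP position; "tool_rot": TCP orientation; "ft_force": force on the tool from outside, world axes, zero at the start; "wrist_torque": the same for the moment, N m; "grip_width": finger opening in m.
Only numpy, scipy, OpenCV 4.12 (cv2) and the standard library are available. Lean on these libraries where they do the work, as an engineer would, in place of code of your own. Each camera call takes 0.05 s, during which the arm holds its last target.

## Task

Finish the open wooden crib on which warm power adapters are stood to cool: take the two long slats from their sloping stand and lay them flat across the two runners of the crib base, square to the runners and centred, one near each end of the runners. Then lay the two short slats flat and centred on top of the long ones, crosswise to them, each directly above a runner. Set every slat down rather than dropping it, and leave the other things on the bench where they are.

Things in the scene. Friction and masses are not known exactly. Their poses are not given: they have to be found in the camera images.
- crib_base: fixed crib base: plywood board 160x150 mm, top 8 mm above the bench, with two parallel wooden runners 150 long (along x), 24 wide, centred at y = +-55 mm, tops 30 mm above the bench. Origin on the bench under its middle, z up. Long slats belong along its y, centres about x = +-55, z = 38 mm; short ones along its x, centres y = +-55, z = 54 mm
- long_stand: fixed grey stand 110x150 mm for the two long (190 mm) slats. Origin on the bench under its middle, z up. Two rails (8 mm, at x = +-45, open between) rise from the low front (its -y, about toward the robot's right) at 30 degrees; the slats lie across them along x, 78 mm apart up the slope, centres at about y -36, z 87 and y +32, z 126 mm; 10 mm lips stop their lower sides; top 145 mm
- short_stand: fixed grey stand 110x150 mm for the two short (150 mm) slats. Origin on the bench under its middle, z up. Two rails (8 mm, at x = +-45, open between) rise from the low front (its -y, about toward the robot's right) at 30 degrees; the slats lie across them along x, 78 mm apart up the slope, centres at about y -36, z 87 and y +32, z 126 mm; 10 mm lips stop their lower sides; top 145 mm
- long_low: plain light wooden slat 190x28x16 mm, 55 to 115 g, a dark screw dot near each end. Origin at its centre; y along the length, x across the width, z through the thickness. Starts as the lower (front) slat in the sloping stand of its pair, tilted 30 degrees: its x points up the slope, its z leans to the stand's low front. Lift it out along its z, gripping its width at mid-length
- long_high: plain light wooden slat 190x28x16 mm, 55 to 115 g, a dark screw dot near each end. Origin at its centre; y along the length, x across the width, z through the thickness. Starts as the upper (rear) slat in the sloping stand of its pair, tilted 30 degrees: its x points up the slope, its z leans to the stand's low front. Lift it out along its z, gripping its width at mid-length
- short_low: plain light wooden slat 150x28x16 mm, 55 to 115 g, a dark screw dot near each end. Origin at its centre; y along the length, x across the width, z through the thickness. Starts as the lower (front) slat in the sloping stand of its pair, tilted 30 degrees: its x points up the slope, its z leans to the stand's low front. Lift it out along its z, gripping its width at mid-length
- short_high: plain light wooden slat 150x28x16 mm, 55 to 115 g, a dark screw dot near each end. Origin at its centre; y along the length, x across the width, z through the thickness. Starts as the upper (rear) slat in the sloping stand of its pair, tilted 30 degrees: its x points up the slope, its z leans to the stand's low front. Lift it out along its z, gripping its width at mid-length
- reel: bystander: teal reel of solder, about 77x57x32 mm
- notes: bystander: yellow pad of sticky notes, 75x75x13 mm
- driver: bystander: slim red-handled screwdriver, 157 mm
- cutters: bystander: blue-handled cutters, 127 mm

How it is judged:
By the outcome, as a careful person would: the job done as asked, in the order asked, and still so for the second after the job is handed in, with the robot touching nothing.
It also fails if it takes over 72 s, if anything falls off the work surface, if the arm or the gripper's body presses on something with over 40 N, if the wrist force passes 120 N, or if a joint passes its speed limit or range.

## Working session

There is one attempt and no reset: what is moved stays moved. The work goes in short steps, Python scripts to look and compute and a tool call to move; the robot and the scene stay as the last step left them, time stands still between calls to the robot, and variables do not carry over. Pictures are saved under pics/ and viewed, and the job is handed in when it is done.

Besides the shell and the picture viewer there is one more tool, called after "Emit:" as a command line: name --argument value ..., lists and objects as JSON in quotes. step_arm: Moves the arm, as the interface text tells. Shift numbers are shares of 0.3 m and turn numbers shares of 45 degrees, none past 1 either way. Its arguments: {"type":"object","properties":{"steps":{"type":"array","items":{"type":"number"}},"grip_force":{"type":"number"}},"required":["steps"]}

```bash
ls; mkdir -p pics; python3 - <<'E'
from rig import env, imaging
import cv2,json
s=env.observe(); print({k:s[k] for k in('time_s','position','tool_rot','ft_force','grip_width')})
for n in('scene','top','wrist'):
    im,d=imaging.get_image(n); cv2.imwrite(f'pics/a_{n}.png',im)
    c=imaging.get_calibration(n); print(n,c)
E
```

```text
pics
{'time_s': 0.0, 'position': array([0.12943479, 0.53427922, 0.24769438]), 'tool_rot': array([[-9.71857956e-01,  2.35566777e-01, -6.38197239e-04],
       [ 2.35567438e-01,  9.71857112e-01, -1.31771804e-03],
       [ 3.09825933e-04, -1.43097325e-03, -9.99998928e-01]]), 'ft_force': array([-0.67170515, -0.47216669,  0.9431125 ]), 'grip_width': 0.08552669795463963}
scene {'camera_matrix': array([[488.04054961,   0.        , 257.33386389],
       [  0.        , 488.04054961, 203.66690792],
       [  0.        ,   0.        ,   1.        ]]), 'k1': -0.07991074396714053, 'world_from_camera': array([[ 0.87133948, -0.23503819,  0.43072563, -0.00334709],
       [-0.49026629, -0.38095471,  0.78390846, -1.0576364 ],
       [-0.02016147, -0.89422064, -0.44717218,  0.69771891],
       [ 0.        ,  0.        ,  0.        ,  1.        ]])}
top {'camera_matrix': array([[385.80985109,   0.        , 256.91833043],
       [  0.        , 385.80985109, 195.23825538],
       [  0.        ,   0.        ,   1.        ]]), 'k1': -0.12196128107570396, 'world_from_camera': array([[ 0.01713874, -0.99568898,  0.09115765,  0.43795856],
       [-0.99984036, -0.01752783, -0.00346946, -0.04169794],
       [ 0.0050523 , -0.09108364, -0.99583043,  1.26674066],
       [ 0.        ,  0.        ,  0.        ,  1.        ]])}
wrist {'camera_matrix': array([[276.01266393,   0.        , 256.41946431],
       [  0.        , 276.01266393, 186.17946267],
       [  0.        ,   0.        ,   1.        ]]), 'k1': 0.01260045220280938, 'world_from_camera': array([[ 0.23491137,  0.9237807 ,  0.30240018,  0.0514825 ],
       [ 0.97201611, -0.22288519, -0.0742083 ,  0.55439039],
       [-0.00115167,  0.31137022, -0.95028799,  0.37443143],
       [ 0.        ,  0.        ,  0.        ,  1.        ]])}
```

View pics/a_top.png

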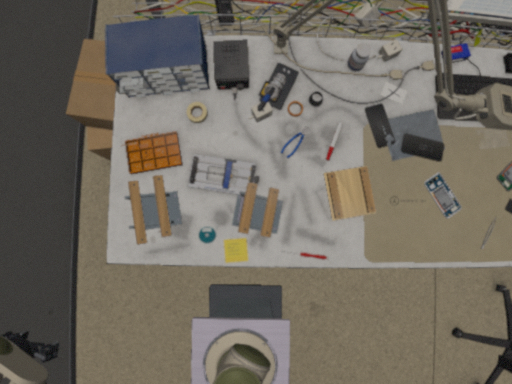

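View pics/a_scene.png

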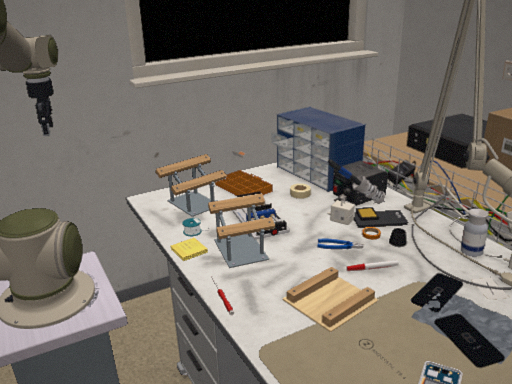

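View pics/a_wrist.png

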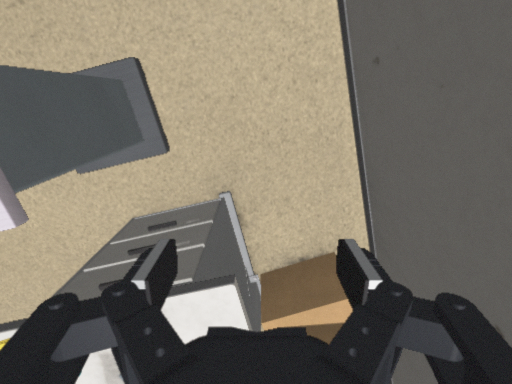

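```bash
cat > h.py <<'E'
import numpy as np, cv2
from rig import env, imaging
from scipy.spatial.transform import Rotation as R
def rays(cal,px):
    K=cal['camera_matrix'];px=np.atleast_2d(px).astype(float)
    d=np.stack([(px[:,0]-K[0,2])/K[0,0],(px[:,1]-K[1,2])/K[1,1]],1)
    u=d.copy()
    for _ in range(8): u=d/(1+cal['k1']*(u**2).sum(1,keepdims=True))
    return np.c_[u,np.ones(len(u))]
def pts(cal,px,z):
    r=rays(cal,px)*np.asarray(z)[:,None];T=cal['world_from_camera']
    return r@T[:3,:3].T+T[:3,3]
def maskpts(cal,mask,d):
    v,u=np.nonzero(mask&(d>0)); return pts(cal,np.c_[u,v],d[v,u])
def proj(cal,P):
    T=np.linalg.inv(cal['world_from_camera']);P=np.atleast_2d(P)@T[:3,:3].T+T[:3,3]
    u=P[:,:2]/P[:,2:];u=u*(1+cal['k1']*(u**2).sum(1,keepdims=True));K=cal['camera_matrix']
    return np.c_[u[:,0]*K[0,0]+K[0,2],u[:,1]*K[1,1]+K[1,2]]
E
python3 - <<'E'
from h import *
np.set_printoptions(precision=4,suppress=True)
for n in('top','scene'):
    im,d=imaging.get_image(n);cal=imaging.get_calibration(n)
    vis=im.copy()
    np.savez(f'd_{n}.npz',im=im,d=d)
    for t in('crib_base','long_stand','short_stand','long_low','long_high','short_low','short_high'):
        for r in imaging.regions_of(n,t)[:4]:
            P=maskpts(cal,r['mask'],d)
            c=np.median(P,0) if len(P) else None
            print(n,t,round(r['score'],2),r['pixel'],r['mask'].sum(),c)
        for r in imaging.pinpoint(n,t)[:2]: print('   pin',r)
print(env.observe()['time_s'])
E
```

```text
top crib_base 0.64 [347.5, 194.4] 2178 [ 0.5651 -0.3519  0.0118]
   pin {'pixel': [349.3, 195.5], 'score': 0.57}
top long_stand 0.73 [155.4, 207.8] 886 [0.5046 0.2811 0.0073]
   pin {'pixel': [154.3, 211.4], 'score': 0.56}
top short_stand 0.58 [258.4, 212.7] 712 [ 0.4993 -0.0439  0.0078]
   pin {'pixel': [256.8, 211.2], 'score': 0.74}
top long_low 0.87 [160.2, 208.4] 700 [0.5059 0.2475 0.0946]
top long_low 0.37 [245.8, 210.3] 529 [ 0.5036 -0.0173  0.1341]
   pin {'pixel': [162.5, 206.0], 'score': 0.73}
top long_high 0.67 [135.2, 214.1] 618 [0.4852 0.3088 0.1347]
   pin {'pixel': [135.7, 212.1], 'score': 0.95}
top short_low 0.74 [268.9, 211.1] 451 [ 0.4949 -0.0838  0.0954]
top short_low 0.21 [236.0, 250.3] 528 [0.374  0.0188 0.0143]
   pin {'pixel': [264.5, 211.2], 'score': 0.74}
   pin {'pixel': [350.0, 192.5], 'score': 0.46}
top short_high 0.68 [247.9, 206.3] 576 [ 0.5042 -0.0179  0.1335]
   pin {'pixel': [244.4, 206.9], 'score': 0.79}
scene crib_base 0.95 [325.6, 300.4] 3312 [ 0.5563 -0.357   0.0084]
   pin {'pixel': [328.0, 303.5], 'score': 0.57}
scene long_stand 0.56 [193.1, 199.5] 929 [0.4898 0.28   0.0041]
   pin {'pixel': [193.7, 204.3], 'score': 0.68}
scene short_stand 0.81 [242.6, 245.9] 1474 [ 0.4949 -0.0634  0.004 ]
   pin {'pixel': [236.8, 202.4], 'score': 0.6}
scene long_low 0.74 [198.6, 183.4] 571 [0.5076 0.2398 0.0883]
scene long_low 0.49 [242.5, 228.9] 706 [ 0.4917 -0.0915  0.0893]
   pin {'pixel': [201.3, 181.5], 'score': 0.56}
   pin {'pixel': [239.7, 203.4], 'score': 0.15}
scene long_high 0.92 [184.6, 166.3] 556 [0.478  0.3031 0.1272]
scene long_high 0.25 [325.7, 296.7] 3292 [ 0.5571 -0.3561  0.0085]
   pin {'pixel': [185.8, 165.4], 'score': 0.81}
scene short_low 0.56 [245.5, 228.3] 639 [ 0.4905 -0.0917  0.0896]
   pin {'pixel': [244.5, 232.3], 'score': 0.7}
scene short_high 0.86 [237.7, 203.5] 742 [ 0.5069 -0.0236  0.1269]
   pin {'pixel': [237.9, 203.2], 'score': 0.68}
1.65
```

```bash
python3 - <<'E'
from h import *
np.set_printoptions(precision=4,suppress=True)
for n in('top','scene'):
    im,d=imaging.get_image(n);cal=imaging.get_calibration(n)
    for t in('long_low','long_high','short_low','short_high','crib_base'):
        r=imaging.regions_of(n,t)
        if not r: continue
        P=maskpts(cal,r[0]['mask'],d)
        if t=='crib_base': P=P[(P[:,2]>0.022)&(P[:,2]<.05)]
        else: P=P[np.abs(P[:,2]-np.median(P[:,2]))<.02]
        (c,s,a)=cv2.minAreaRect((P[:,:2]*1000).astype(np.float32))
        u,w,v=np.linalg.svd(P-P.mean(0),full_matrices=False)
        print(n,t,len(P),c,s,a,P.mean(0),'dir',np.degrees(np.arctan2(v[0,1],v[0,0])),'n',v[2])
E
```

```text
top long_low 633 (509.56805419921875, 248.50958251953125) (188.68801879882812, 33.9393424987793) 10.76575756072998 [0.5091 0.2463 0.0951] dir -169.1988861043195 n [-0.0634  0.3304 -0.9417]
top long_high 670 (485.79150390625, 310.9261779785156) (188.3543243408203, 32.85160827636719) 11.139856338500977 [0.4864 0.3093 0.1344] dir -168.7965122619814 n [-0.0689  0.3384 -0.9385]
top short_low 497 (494.1669006347656, -82.91871643066406) (32.64120864868164, 149.4674530029297) 80.31182861328125 [ 0.4937 -0.0833  0.0951] dir 170.11961152254608 n [ 0.0421  0.2577 -0.9653]
top short_high 531 (504.0167541503906, -17.17755889892578) (31.115812301635742, 149.33206176757812) 80.28617095947266 [ 0.5034 -0.0171  0.1342] dir 170.1586020935563 n [ 0.0564  0.3103 -0.949 ]
top crib_base 740 (566.711669921875, -352.00311279296875) (150.50721740722656, 136.0650634765625) 10.700152397155762 [ 0.5663 -0.3513  0.0312] dir -80.46982404710819 n [ 0.0037  0.     -1.    ]
scene long_low 553 (505.96929931640625, 249.3258819580078) (194.0776824951172, 48.58860778808594) 9.793298721313477 [0.5024 0.2389 0.0877] dir -169.42609835118714 n [ 0.1192 -0.6472  0.753 ]
scene long_high 521 (482.554443359375, 312.74114990234375) (190.80484008789062, 44.93629837036133) 10.915416717529297 [0.4798 0.3035 0.1264] dir -169.53008068474452 n [-0.1173  0.6413 -0.7582]
scene short_low 678 (493.1127624511719, -89.49037170410156) (30.50836753845215, 149.7537841796875) 81.28143310546875 [ 0.4903 -0.0914  0.0884] dir 170.40644395475465 n [ 0.1181  0.6789 -0.7247]
scene short_high 632 (504.30328369140625, -18.15384292602539) (47.139793395996094, 150.5273895263672) 83.96578979492188 [ 0.501  -0.0247  0.1271] dir 170.2271453861027 n [ 0.1151  0.6445 -0.7559]
scene crib_base 1042 (565.7357177734375, -355.15301513671875) (152.51864624023438, 135.07008361816406) 10.45651912689209 [ 0.5616 -0.3619  0.0276] dir 101.63840113079158 n [-0.     -0.0023  1.    ]
```

```bash
cat >> h.py <<'E'
import json,os
np.set_printoptions(precision=4,suppress=True)
def Rz(a):
    a=np.radians(a);return np.array([[np.cos(a),-np.sin(a),0],[np.sin(a),np.cos(a),0],[0,0,1]])
def Rdown(a): # tool down, tool y at world yaw a
    c,s=np.cos(np.radians(a)),np.sin(np.radians(a))
    return np.array([[-s,c,0],[c,s,0],[0,0,-1.]]).T.T
def Rtilt(a,t=30): # a = yaw of up-slope dir, tool y up slope
    x=np.array([-np.sin(np.radians(a)),np.cos(np.radians(a)),0]); up=np.array([np.cos(np.radians(a)),np.sin(np.radians(a)),0]);Z=np.array([0,0,1.])
    t=np.radians(t); y=up*np.cos(t)+Z*np.sin(t); z=up*np.sin(t)-Z*np.cos(t)
    return np.c_[np.cross(y,z),y,z]
def load():
    if not os.path.exists('cmd.json'): return np.array([.13,.535,.248]),Rdown(76.375)
    c=json.load(open('cmd.json'));return np.array(c['p']),np.array(c['R'])
def save(p,Rm): json.dump({'p':list(map(float,p)),'R':np.asarray(Rm).tolist()},open('cmd.json','w'))
def apply(row): # row: 6 numbers typed
    p,Rm=load(); p2=p+Rm@(np.array(row[:3])*.3); R2=Rm@R.from_rotvec(np.array(row[3:])*np.pi/4).as_matrix(); save(p2,R2); chk()
def chk():
    p,Rm=load(); s=env.observe(); e=R.from_matrix(Rm.T@s['tool_rot']).as_rotvec(degrees=True)
    print('t',round(s['time_s'],2),'cmd',p,'meas-cmd mm',(s['position']-p)*1000,'rot',e,'F',s['ft_force'],'grip',s['grip_width'],'q',np.round(s['q'],0))
def rel(P,Rt):
    p,Rm=load(); a=Rm.T@(np.array(P)-p)/.3; w=R.from_matrix(Rm.T@Rt).as_rotvec()/(np.pi/4)
    print('rel',np.round(np.r_[a,w],4).tolist(),'mm',np.linalg.norm(a)*300,'deg',np.linalg.norm(w)*45)
E
python3 - <<'E'
from h import *
chk(); print(Rdown(76.375)); print(np.allclose(Rtilt(76.375,0),Rdown(76.375)))
rel([.31,.40,.28],Rdown(89)); rel([.497,.277,.27],Rdown(100.9))
E
```

```text
t 2.25 cmd [0.13  0.535 0.248] meas-cmd mm [-0.454  -0.5128  0.3116] rot [ 0.0019  0.0005 -0.0033] F [-0.234  -0.3531 -0.3447] grip 0.0854313074671975 q [ 64.  22.  74.   0.  84. -12.]
[[-0.9719  0.2356  0.    ]
 [ 0.2356  0.9719  0.    ]
 [ 0.      0.     -1.    ]]
True
rel [-0.6891, -0.296, -0.1067, 0.0, 0.0, -0.2806] mm 227.26416347501868 deg 12.62499999999999
rel [-1.3915, -0.5476, -0.0733, 0.0, 0.0, -0.545] mm 449.15142212843995 deg 24.525
```

Emit:
step_arm --steps '[0.7, -0.7, -0.28, -0.1, 0, 0, -0.27, 0.7, -0.7, -0.28, -0.1, 0, 0, -0.27, 0.7, -0.7, -0.28, -0.1, 0, 0, -0.27, 0.7, -0.7, -0.28, -0.1, 0, 0, -0.27, 0.7, -0.7, -0.28, -0.1, 0, 0, -0.27, 0.7, -0.7, -0.28, -0.1, 0, 0, -0.27]'

```text
time_s: 2.85
position: [0.3169, 0.4015, 0.2788]
tool_rot: [[-1.0, 0.03, 0.001], [0.03, 1.0, 0.0], [-0.001, 0.0, -1.0]]
ft_force: [-0.8, 0.7, 0.1]
grip_width: 0.06
```

```bash
python3 - <<'E'
from h import *
apply([-0.7,-0.28,-0.1,0,0,-0.27])
rel([.497,.277,.27],Rdown(100.9))
E
```

```text
t 2.85 cmd [0.3143 0.4039 0.278 ] meas-cmd mm [ 2.61   -2.3824  0.809 ] rot [-0.0148 -0.0836  0.2718] F [-0.7697  0.67    0.1487] grip 0.059973894995114185 q [ 38.  17.  77.  -0.  86. -50.]
rel [-0.6197, -0.4072, 0.0267, 0.0, 0.0, -0.275] mm 222.58627683382883 deg 12.374999999999998
```

Emit:
step_arm --steps '[0.7, -0.62, -0.41, 0.03, 0, 0, -0.275, 0.7, -0.62, -0.41, 0.03, 0, 0, -0.275, 0.7, -0.62, -0.41, 0.03, 0, 0, -0.275, 0.7, -0.62, -0.41, 0.03, 0, 0, -0.275, 0.7, -0.62, -0.41, 0.03, 0, 0, -0.275, 0.7, -0.62, -0.41, 0.03, 0, 0, -0.275, 0.7, -0.62, -0.41, 0.03, 0, 0, -0.275]'

```text
time_s: 3.55
position: [0.4963, 0.276, 0.269]
tool_rot: [[-0.982, -0.189, -0.001], [-0.189, 0.982, 0.0], [0.001, 0.0, -1.0]]
ft_force: [-0.0, 0.2, 0.3]
grip_width: 0.0598
```

```bash
cat >> h.py <<'E'
def slats(names,tag,rec=True):
    im,d=imaging.get_image('wrist');cal=imaging.get_calibration('wrist')
    cv2.imwrite(f'pics/{tag}.png',im); np.savez(f'{tag}.npz',im=im,d=d,T=cal['world_from_camera'])
    for t in names:
        rs=imaging.regions_of('wrist',t)
        for r in rs[:3]:
            m=cv2.erode(r['mask'].astype(np.uint8),np.ones((3,3)))>0
            P=maskpts(cal,m,d)
            if len(P)<20: continue
            # top face via RANSAC plane
            rng=np.random.default_rng(0);best=None
            for _ in range(200):
                a,b,c=P[rng.choice(len(P),3,False)];n=np.cross(b-a,c-a);l=np.linalg.norm(n)
                if l<1e-9: continue
                n/=l; k=np.abs((P-a)@n)<.0025
                if best is None or k.sum()>best.sum(): best=k
            Q=P[best];c0=Q.mean(0);n=np.linalg.svd(Q-c0,full_matrices=False)[2][2];n*=np.sign(n[2])
            v=np.linalg.svd(Q-c0,full_matrices=False)[2][0]; v*=np.sign(v[0]) if abs(v[0])>abs(v[1]) else np.sign(v[1]); w=np.cross(n,v)
            L=np.c_[(Q-c0)@v,(Q-c0)@w]; (cc,ss,aa)=cv2.minAreaRect((L*1000).astype(np.float32))
            ctr=c0+v*cc[0]/1e3+w*cc[1]/1e3
            print(t,round(r['score'],2),r['pixel'],len(P),best.sum(),'topctr',ctr,'ctr',ctr-.008*n,'mean',c0,'size',ss,'n',n,'yaw',np.degrees(np.arctan2(v[1],v[0])))
E
python3 - <<'E'
from h import *
apply([-0.62,-0.41,0.03,0,0,-0.275])
slats(['long_low','long_high'],'w1')
E
```

```text
t 3.55 cmd [0.4971 0.2761 0.269 ] meas-cmd mm [-0.7919 -0.1666  0.0163] rot [-0.0167  0.0494  0.0217] F [-0.0265  0.2137  0.3132] grip 0.059759416828620716 q [ 17.  23.  69.   0.  88. -84.]
long_low 0.74 [229.4, 164.8] 3847 3185 topctr [0.5096 0.2451 0.0947] ctr [0.5089 0.2487 0.0876] mean [0.5    0.245  0.0956] size (28.75364112854004, 184.33778381347656) n [ 0.0865 -0.4572  0.8851] yaw 10.836013823105903
long_high 0.7 [294.5, 164.6] 5318 4838 topctr [0.487  0.3092 0.1336] ctr [0.4863 0.313  0.1265] mean [0.4767 0.3084 0.1342] size (28.456314086914062, 188.6096649169922) n [ 0.0907 -0.4726  0.8766] yaw 10.949911246839811
```

View pics/w1.png

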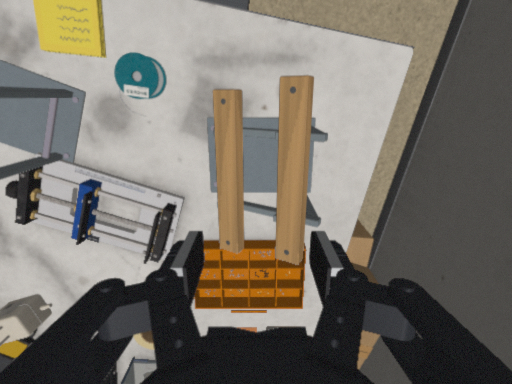

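```bash
python3 - <<'E'
from h import *
Rt=Rtilt(100.9); c=np.array([.509,.2485,.0874]); print(Rt)
rel(c-.09*Rt[:,2],Rt)
E
```

```text
[[-0.982  -0.1638 -0.0945]
 [-0.1891  0.8504  0.491 ]
 [ 0.      0.5    -0.866 ]]
rel [-0.0216, -0.248, 0.3455, -0.6667, -0.0, 0.0] mm 127.76115362754919 deg 29.999999999999993
```

Emit:
step_arm --steps '[0.6, -0.022, -0.248, 0.12, -0.3, 0, 0, 0.6, -0.022, -0.248, 0.346, -0.667, 0, 0, 0.6, -0.022, -0.248, 0.346, -0.667, 0, 0, 0.6, -0.022, -0.248, 0.346, -0.667, 0, 0, 0.6, -0.022, -0.248, 0.346, -0.667, 0, 0, 0.6, -0.022, -0.248, 0.346, -0.667, 0, 0, 0.6, -0.022, -0.248, 0.346, -0.667, 0, 0]'

```text
time_s: 4.4
position: [0.517, 0.2051, 0.1667]
tool_rot: [[-0.982, -0.167, -0.093], [-0.191, 0.851, 0.49], [-0.002, 0.498, -0.867]]
ft_force: [-0.4, -0.8, 0.9]
grip_width: 0.0508
```

```bash
python3 - <<'E'
from h import *
apply([-0.022,-0.248,0.346,-0.667,0,0])
Rt=Rtilt(100.9); c=np.array([.509,.2485,.0874])
rel(c,Rt)
im,d=imaging.get_image('wrist');cv2.imwrite('pics/w2.png',im)
E
```

```text
t 4.4 cmd [0.5176 0.2043 0.1652] meas-cmd mm [-0.5776  0.7167  1.5208] rot [ 0.1219 -0.0557 -0.1815] F [-0.3837 -0.7731  0.8586] grip 0.05082052910440433 q [  -3.   28.   85.   30.   77. -114.]
rel [0.0004, 0.0001, 0.2996, 0.0003, -0.0, 0.0] mm 89.87480660985418 deg 0.01500000000000847
```

View pics/w2.png

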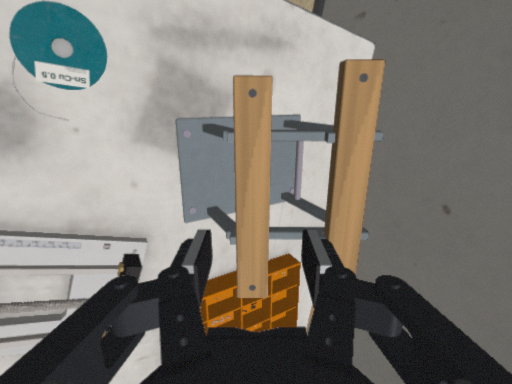

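```bash
python3 - <<'E'
from h import *
cal=imaging.get_calibration('wrist'); s=env.observe(); Rm=s['tool_rot']; p=s['position']
T=cal['world_from_camera']; print('cam in tool', Rm.T@(T[:3,3]-p), Rm.T@T[:3,:3])
n=-Rtilt(100.9)[:,2]; c=np.array([.509,.2485,.0874])+.008*n
out=[]
for px in([252.5,93],[252,288]):
    r=rays(cal,px)[0]@T[:3,:3].T; t=((c-T[:3,3])@n)/(r@n); out.append(T[:3,3]+t*r)
out=np.array(out); print(out, out.mean(0)-.008*n, np.linalg.norm(out[1]-out[0]), 'in tool',(out-p)@Rm)
im,d=imaging.get_image('wrist')
for px in([253,100],[253,160],[253,220],[253,270]): print(d[px[1],px[0]], ((pts(cal,[px],[d[px[1],px[0]]])-p)@Rm))
E
```

```text
cam in tool [ 0.0801  0.0015 -0.1258] [[ 0.0006 -0.9503 -0.3112]
 [ 1.      0.0006  0.0001]
 [ 0.0001 -0.3112  0.9503]]
[[0.4291 0.2287 0.0941]
 [0.5931 0.2598 0.0939]] [0.5104 0.2482 0.0871] 0.16689005890052366 in tool [[ 0.0819 -0.0014  0.0827]
 [-0.085  -0.0025  0.0828]]
0.19951497 [[ 0.0771 -0.001   0.0831]]
0.21286014 [[ 0.033  -0.0012  0.0827]]
0.22843872 [[-0.0176 -0.0013  0.0825]]
0.24260484 [[-0.0654 -0.0015  0.0818]]
```

Emit:
step_arm --steps '[0.6, -0.004, -0.005, 0.15, 0, 0, 0, 0.6, -0.004, -0.005, 0.25, 0, 0, 0, 0.6, -0.004, -0.005, 0.3, 0, 0, 0, 0.6, -0.004, -0.005, 0.3, 0, 0, 0, 0.2, -0.004, -0.005, 0.3, 0, 0, 0, 0.0, -0.004, -0.005, 0.3, 0, 0, 0, 0.0, -0.004, -0.005, 0.3, 0, 0, 0, 0.0, -0.004, -0.005, 0.3, 0, 0, 0, 0.0, -0.004, -0.005, 0.3, 0, 0, 0]' --grip_force 45

```text
time_s: 5.4
position: [0.5108, 0.2467, 0.088]
tool_rot: [[-0.982, -0.164, -0.092], [-0.189, 0.85, 0.492], [-0.002, 0.5, -0.866]]
ft_force: [-1.0, -2.0, 7.5]
grip_width: 0.027
```

```bash
python3 - <<'E'
from h import *
apply([-.004,-.005,.3,0,0,0])
E
```

```text
t 5.4 cmd [0.5105 0.2475 0.0865] meas-cmd mm [ 0.2605 -0.7646  1.5093] rot [ 0.0015 -0.1341 -0.0394] F [-1.0228 -2.0346  7.527 ] grip 0.027013555786707485 q [   1.   34.   90.   33.   66. -116.]
```

Emit:
step_arm --steps '[0, 0, 0, -0.05, 0, 0, 0, 0, 0, 0, -0.13, 0, 0, 0, 0, 0, 0, -0.25, 0, 0, 0, 0, 0, 0, -0.37, 0, 0, 0, 0, 0, 0, -0.45, 0, 0, 0, 0, 0, 0, -0.45, 0, 0, 0]'

```text
time_s: 6.0
position: [0.5242, 0.1793, 0.2063]
tool_rot: [[-0.982, -0.165, -0.089], [-0.187, 0.851, 0.491], [-0.006, 0.499, -0.867]]
ft_force: [0.7, -0.0, -1.0]
grip_width: 0.0276
```

```bash
python3 - <<'E'
from h import *
apply([0,0,-.45,0,0,0])
rel([.51,.0,.26],Rdown(70)); rel([.5,-.09,.27],Rdown(60))
E
```

```text
t 6.0 cmd [0.5233 0.1812 0.2034] meas-cmd mm [ 0.9169 -1.8631  2.88  ] rot [ 0.1107 -0.3362 -0.0607] F [ 0.6565 -0.0237 -1.0335] grip 0.027577103986928222 q [  -6.   25.   81.   29.   83. -113.]
rel [0.1578, -0.4119, -0.4558, 0.6506, -0.1798, 0.6707] mm 190.28177527807824 deg 42.82135965230237
rel [0.2472, -0.6449, -0.6289, 0.6382, -0.238, 0.8877] mm 280.21131824412583 deg 50.34832592620483
```

Emit:
step_arm --steps '[0, 0.1, -0.2, -0.35, 0.25, -0.1, 0.35, 0, 0.18, -0.42, -0.5, 0.5, -0.17, 0.6, 0, 0.25, -0.645, -0.63, 0.638, -0.238, 0.888, 0, 0.25, -0.645, -0.63, 0.638, -0.238, 0.888, 0, 0.25, -0.645, -0.63, 0.638, -0.238, 0.888, 0, 0.25, -0.645, -0.63, 0.638, -0.238, 0.888, 0, 0.25, -0.645, -0.63, 0.638, -0.238, 0.888, 0, 0.25, -0.645, -0.63, 0.638, -0.238, 0.888]'

```text
time_s: 6.8
position: [0.4985, -0.0901, 0.2695]
tool_rot: [[-0.867, 0.499, -0.002], [0.499, 0.867, 0.002], [0.003, 0.001, -1.0]]
ft_force: [0.1, 0.2, -1.3]
grip_width: 0.0273
```

```bash
python3 - <<'E'
from h import *
apply([0.25,-0.645,-0.63,0.638,-0.238,0.888])
rel([.5,-.30,.28],Rdown(15))
E
```

```text
t 6.8 cmd [ 0.4992 -0.0904  0.2703] meas-cmd mm [-0.6868  0.2997 -0.8236] rot [-0.0732  0.142  -0.0996] F [ 0.1045  0.1628 -1.2543] grip 0.027337564627269398 q [-24.  17.  79.   0.  85. -84.]
rel [-0.3518, -0.6038, -0.0325, 0.0001, -0.0002, 0.9997] mm 209.86550707648408 deg 44.98450986428016
```

Emit:
step_arm --steps '[0, -0.12, -0.2, -0.03, 0, 0, 0.3, 0, -0.23, -0.4, -0.03, 0, 0, 0.6, 0, -0.286, -0.743, -0.033, 0, 0, 0.99, 0, -0.286, -0.743, -0.033, 0, 0, 0.99, 0, -0.286, -0.743, -0.033, 0, 0, 0.99, 0, -0.286, -0.743, -0.033, 0, 0, 0.99, 0, -0.286, -0.743, -0.033, 0, 0, 0.99]'

```text
time_s: 7.5
position: [0.4618, -0.3261, 0.2793]
tool_rot: [[-0.268, 0.964, -0.001], [0.964, 0.268, 0.003], [0.003, 0.0, -1.0]]
ft_force: [0.5, 0.1, -0.6]
grip_width: 0.0272
```

```bash
python3 - <<'E'
from h import *
apply([-0.286,-0.743,-0.033,0,0,0.99])
im,d=imaging.get_image('wrist');cal=imaging.get_calibration('wrist');cv2.imwrite('pics/w3.png',im);np.savez('w3.npz',im=im,d=d,T=cal['world_from_camera'])
for r in imaging.regions_of('wrist','crib_base')[:2]:
    P=maskpts(cal,r['mask'],d)
    print(r['score'],r['pixel'],len(P))
    cv2.imwrite('pics/w3m.png',r['mask'].astype(np.uint8)*255)
E
```

```text
t 7.5 cmd [ 0.462  -0.3263  0.2801] meas-cmd mm [-0.2327  0.1694 -0.8504] rot [-0.0022  0.1564 -0.0817] F [ 0.5209  0.0763 -0.5923] grip 0.027203351962717923 q [-47.  22.  68.   0.  89. -63.]
0.77 [327.8, 185.2] 8148
```

View pics/w3.png

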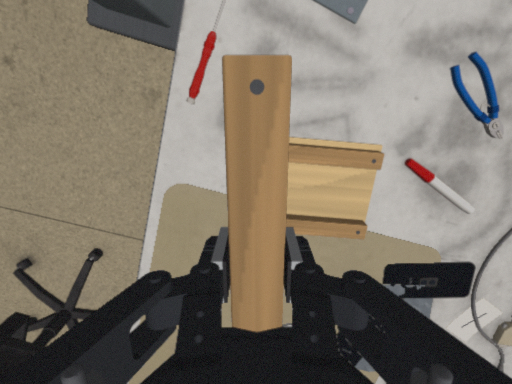

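```bash
python3 - <<'E'
from h import *
z=np.load('w3.npz');d=z['d'];im=z['im'];cal=imaging.get_calibration('wrist')
m=cv2.imread('pics/w3m.png',0)>0
mm=cv2.dilate(m.astype(np.uint8),np.ones((9,9)))>0
v,u=np.nonzero(mm&(d>0));P=pts(cal,np.c_[u,v],d[v,u]);print('h',np.percentile(P[:,2],[5,30,50,70,95]))
k=(P[:,2]>.024)&(P[:,2]<.04);Q=P[k];print(len(Q),'runner z',np.median(Q[:,2]))
from scipy.optimize import minimize
# cluster by side
best=None
for a in np.arange(6,16,.25):
    ex=np.array([np.cos(np.radians(a)),np.sin(np.radians(a))]);ey=np.array([-ex[1],ex[0]])
    y=Q[:,:2]@ey;mid=(y.min()+y.max())/2;A=y[y>mid];B=y[y<mid]
    s=np.ptp(np.percentile(A,[3,97]))+np.ptp(np.percentile(B,[3,97]))
    if best is None or s<best[0]: best=(s,a,np.percentile(A,[1,50,99]),np.percentile(B,[1,50,99]),(Q[y>mid,:2]@ex).max(),(Q[y<mid,:2]@ex).max(), np.percentile(Q[:,:2]@ex,99))
print(best)
a=best[1];ex=np.array([np.cos(np.radians(a)),np.sin(np.radians(a))]);ey=np.array([-ex[1],ex[0]])
ym=(best[2]+best[3])/2; print('ymid',ym,'->ctr',ex*(min(best[4],best[5])-.075)+ey*np.mean(ym))
cv2.imwrite('pics/w3c.png',cv2.resize(im[120:260,200:420],None,fx=3.4,fy=3.4,interpolation=cv2.INTER_CUBIC))
# held slat
s=env.observe();p,Rm=s['position'],s['tool_rot']
T=cal['world_from_camera']
b=d.copy();v,u=np.nonzero((d>.05)&(d<.2));S=(pts(cal,np.c_[u,v],d[v,u])-p)@Rm
S=S[(np.abs(S[:,1])<.02)&(S[:,0]>.01)&(np.abs(S[:,2])<.02)];print(len(S),S.min(0),S.max(0),np.median(S,0))
dd=T[:3,3];r=rays(cal,[[257,87]])[0]@T[:3,:3].T; r=Rm.T@r;o=Rm.T@(dd-p);zt=np.median(S[:,2]);print('dot in tool',o+r*(zt-o[2])/r[2])
A=np.polyfit(S[:,0],S[:,1],1);print('slat yaw in tool',np.degrees(np.arctan(A[0])),'pitch',np.degrees(np.arctan(np.polyfit(S[:,0],S[:,2],1)[0])))
E
```

```text
h [0.0017 0.0097 0.0105 0.0309 0.2693]
2922 runner z 0.03178663011096816
(np.float64(0.04563466179297332), np.float64(10.75), array([-0.4079, -0.3955, -0.3843]), array([-0.5177, -0.5033, -0.4939]), np.float64(0.5677333596904564), np.float64(0.5680444321242896), np.float64(0.5659673133377843))
ymid [-0.4628 -0.4494 -0.4391] ->ctr [ 0.5681 -0.3506]
12982 [ 0.01 -0.02 -0.02] [0.0965 0.02   0.0133] [ 0.0577  0.0002 -0.0073]
dot in tool [ 0.0844  0.0002 -0.0073]
slat yaw in tool 0.04056879785577412 pitch -0.029792596368457755
```

View pics/w3c.png

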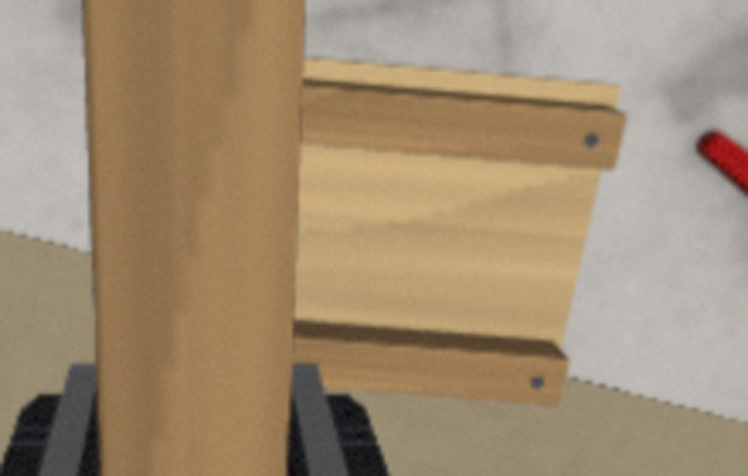

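```bash
python3 - <<'E'
from h import *
rel([.6217,-.3421,.11],Rdown(10.7)); rel([.6217,-.3421,.042],Rdown(10.7))
E
```

```text
rel [-0.1925, 0.4991, 0.5671, 0.0, -0.0002, 0.1052] mm 233.88142661050728 deg 4.734515043469563
rel [-0.1926, 0.4991, 0.7938, 0.0, -0.0002, 0.1052] mm 287.1661841837759 deg 4.734515043469563
```

Emit:
step_arm --steps '[0, -0.06, 0.16, 0.05, 0, 0, 0.05, 0, -0.13, 0.32, 0.2, 0, 0, 0.1052, 0, -0.1925, 0.499, 0.35, 0, 0, 0.1052, 0, -0.1925, 0.499, 0.5, 0, 0, 0.1052, 0, -0.1925, 0.499, 0.65, 0, 0, 0.1052, 0, -0.1925, 0.499, 0.74, 0, 0, 0.1052, 0, -0.1925, 0.499, 0.78, 0, 0, 0.1052, 0, -0.1925, 0.499, 0.78, 0, 0, 0.1052, 0, -0.1925, 0.499, 0.78, 0, 0, 0.1052]'

```text
time_s: 8.5
position: [0.6223, -0.3427, 0.0495]
tool_rot: [[-0.187, 0.982, 0.003], [0.982, 0.187, -0.002], [-0.003, 0.003, -1.0]]
ft_force: [-0.9, -0.1, 0.3]
grip_width: 0.0268
```

```bash
python3 - <<'E'
from h import *
apply([-0.1925,0.499,0.78,0,0,0.1052])
im,d=imaging.get_image('wrist');cv2.imwrite('pics/w4.png',im);
E
```

```text
t 8.5 cmd [ 0.6217 -0.3421  0.0461] meas-cmd mm [ 0.653  -0.649   3.3705] rot [-0.1623 -0.1778 -0.0656] F [-0.8927 -0.0874  0.2547] grip 0.02683608951968208 q [-38.  47.  60.   0.  72. -49.]
```

View pics/w4.png

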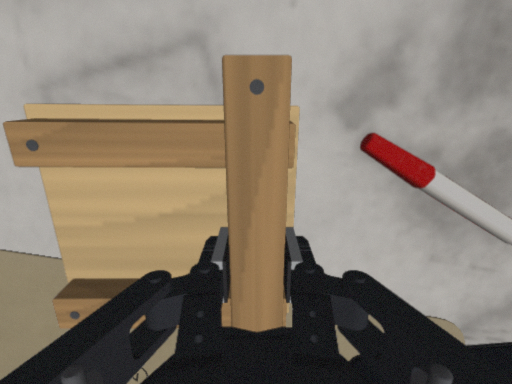

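```bash
python3 - <<'E'
from h import *
chk()
im,d=imaging.get_image('wrist');cal=imaging.get_calibration('wrist')
v,u=np.nonzero((d>0)&(np.arange(512)[None,:]<222)&(np.arange(384)[:,None]<240));P=pts(cal,np.c_[u,v],d[v,u])
a=np.radians(10.7);ex=np.array([np.cos(a),np.sin(a)]);ey=np.array([-ex[1],ex[0]])
L=(P[:,:2]-[.5675,-.3513])@np.c_[ex,ey]
k=(P[:,2]>.024)&(P[:,2]<.04);Q=L[k];print(k.sum(),np.median(P[k,2]),np.percentile(Q,[.5,2,50,98,99.5],axis=0))
for lo,hi in((-.07,-.05),(-.05,-.03),(-.03,-.01),(-.01,.02)):
    q=Q[(Q[:,0]>lo)&(Q[:,0]<hi)];print(lo,len(q),np.percentile(q[:,1],[2,50,98]))
b=(P[:,2]>.004)&(P[:,2]<.015)&(np.abs(L[:,0])<.1)&(np.abs(L[:,1])<.1);print('board',np.median(P[b,2]),np.percentile(L[b],[1,99],axis=0))
E
```

```text
t 8.55 cmd [ 0.6217 -0.3421  0.0461] meas-cmd mm [ 0.7006 -0.9596  3.8538] rot [-0.2003 -0.2245 -0.0463] F [ 0.7325  0.3511 -0.6403] grip 0.027521977454462873 q [-38.  47.  60.   0.  72. -49.]
9877 0.03083686024544746 [[-0.0735  0.0424]
 [-0.0717  0.0428]
 [-0.0196  0.055 ]
 [ 0.0346  0.0661]
 [ 0.0362  0.0663]]
-0.07 1808 [0.0427 0.0549 0.0663]
-0.05 1810 [0.0427 0.055  0.0662]
-0.03 1809 [0.0427 0.0551 0.0662]
-0.01 2627 [0.0428 0.055  0.0658]
board 0.008902310324413201 [[-0.0781 -0.0135]
 [ 0.0319  0.0738]]
```

Emit:
step_arm --steps '[0, 0.002, 0, 0.012, 0, 0, 0, 0, 0.002, 0, 0.024, 0, 0, 0, 0, 0.002, 0, 0.032, 0, 0, 0, 0, 0.002, 0, 0.032, 0, 0, 0, 0, 0.002, 0, 0.032, 0, 0, 0]'

```text
time_s: 9.1
position: [0.6213, -0.3422, 0.0396]
tool_rot: [[-0.186, 0.983, 0.001], [0.983, 0.186, -0.001], [-0.002, 0.001, -1.0]]
ft_force: [-5.2, 3.8, 15.2]
grip_width: 0.0275
```

```bash
python3 - <<'E'
from h import *
apply([.002,0,.032,0,0,0])
E
```

```text
t 9.1 cmd [ 0.6216 -0.3415  0.0365] meas-cmd mm [-0.2735 -0.6871  3.1028] rot [-0.0688 -0.0968 -0.0068] F [-5.2389  3.7577 15.2075] grip 0.02754746050290544 q [-38.  48.  61.  -0.  71. -49.]
```

Emit:
step_arm --steps '[0.25, 0, 0, 0, 0, 0, 0, 0.5, 0, 0, 0, 0, 0, 0, 0.5, 0, 0, 0, 0, 0, 0, 0.5, 0, 0, 0, 0, 0, 0, 0.5, 0, 0, -0.06, 0, 0, 0, 0.5, 0, 0, -0.2, 0, 0, 0, 0.55, 0.1, -0.1, -0.36, 0, 0, 0, 0.6, 0.2, -0.25, -0.5, 0, 0, 0, 0.6, 0.3, -0.4, -0.65, 0, 0, 0, 0.6, 0.3, -0.4, -0.65, 0, 0, 0]'

```text
time_s: 10.1
position: [0.4868, -0.2758, 0.2312]
tool_rot: [[-0.186, 0.983, -0.0], [0.983, 0.186, 0.0], [0.0, -0.0, -1.0]]
ft_force: [1.1, -0.9, 0.7]
grip_width: 0.0513
```

```bash
python3 - <<'E'
from h import *
apply([.3,-.4,-.65,0,0,0])
im,d=imaging.get_image('wrist');cv2.imwrite('pics/w5.png',im)
for c in([.4865,.313,.1266],): 
    for a in(Rtilt(100.9),):
        q=np.array(c)-.1*a[:,2]; print(q); rel(q,a)
rel([.50,.0,.27],Rdown(50))
E
```

```text
t 10.1 cmd [ 0.4869 -0.2754  0.2316] meas-cmd mm [-0.0942 -0.4754 -0.3981] rot [ 0.0103  0.0092 -0.0068] F [ 1.143  -0.9131  0.6533] grip 0.05129755272290521 q [-42.  24.  75.   0.  82. -52.]
[0.496  0.2639 0.2132]
rel [1.7607, 0.3633, 0.0614, -0.5217, 0.5235, -1.9544] mm 539.6559718045258 deg 94.02571308376537
rel [0.8939, 0.2132, -0.128, 0.0001, -0.0002, -0.8733] mm 278.3441290199017 deg 39.299491376317086
```

View pics/w5.png

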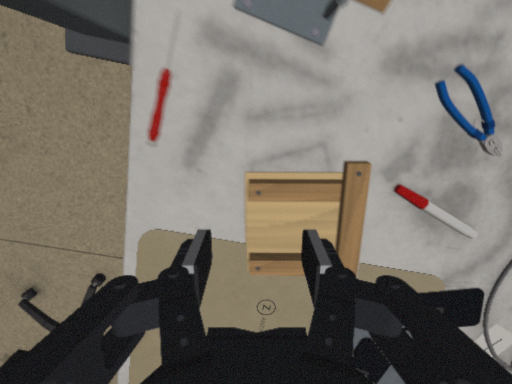

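Emit:
step_arm --steps '[0.6, 0.16, 0.04, -0.128, 0, 0, -0.17, 0.6, 0.33, 0.08, -0.128, 0, 0, -0.36, 0.6, 0.5, 0.12, -0.128, 0, 0, -0.55, 0.6, 0.67, 0.16, -0.128, 0, 0, -0.74, 0.6, 0.89, 0.21, -0.128, 0, 0, -0.87, 0.6, 0.89, 0.21, -0.128, 0, 0, -0.87, 0.6, 0.89, 0.21, -0.128, 0, 0, -0.87]'

```text
time_s: 10.85
position: [0.5003, 0.0011, 0.2688]
tool_rot: [[-0.768, 0.641, 0.0], [0.641, 0.768, 0.001], [0.0, 0.001, -1.0]]
ft_force: [0.1, -0.2, -0.6]
grip_width: 0.0513
```

```bash
python3 - <<'E'
from h import *
apply([.89,.21,-.128,0,0,-.87])
a=Rtilt(100.9); q=np.array([.4865,.313,.1266])-.1*a[:,2]; print(q); rel(q,a); rel([.495,.24,.24],Rdown(94))
E
```

```text
t 10.85 cmd [ 0.4993 -0.0013  0.27  ] meas-cmd mm [ 1.0521  2.3837 -1.1936] rot [-0.0411  0.0222 -0.2825] F [ 0.1064 -0.2013 -0.6089] grip 0.051349891413455265 q [-13.  16.  80.   0.  84. -64.]
[0.496  0.2639 0.2132]
rel [0.5785, 0.6686, 0.1894, -0.6214, 0.2967, -1.1077] mm 271.2497250895496 deg 58.69442713604183
rel [0.5295, 0.6057, 0.1001, 0.0001, -0.0001, -0.9811] mm 243.2101992867064 deg 44.14949129668104
```

```bash
python3 - <<'E'
from h import *
rel([.498,.25,.235],Rtilt(95,22)); 
E
```

```text
rel [0.5434, 0.6376, 0.1167, -0.4631, 0.1925, -0.9907] mm 253.7434790029225 deg 49.96816504019985
```

Emit:
step_arm --steps '[0.6, 0.1, 0.12, 0.0, 0, 0, -0.17, 0.6, 0.2, 0.23, 0.0, -0.1, 0.04, -0.35, 0.6, 0.3, 0.36, 0.06, -0.2, 0.08, -0.53, 0.6, 0.42, 0.5, 0.08, -0.3, 0.12, -0.7, 0.6, 0.543, 0.638, 0.117, -0.463, 0.193, -0.99, 0.6, 0.543, 0.638, 0.117, -0.463, 0.193, -0.99, 0.6, 0.543, 0.638, 0.117, -0.463, 0.193, -0.99, 0.6, 0.543, 0.638, 0.117, -0.463, 0.193, -0.99]'

```text
time_s: 11.65
position: [0.5, 0.2476, 0.2334]
tool_rot: [[-0.997, -0.076, -0.032], [-0.082, 0.925, 0.371], [0.001, 0.373, -0.928]]
ft_force: [-0.7, -0.4, -0.3]
grip_width: 0.0514
```

```bash
python3 - <<'E'
from h import *
apply([0.543,0.638,0.117,-0.463,0.193,-0.99])
a=Rtilt(100.9); c=np.array([.4865,.313,.1266]); rel(c-.08*a[:,2],a); slats(['long_high'],'w6')
E
```

```text
t 11.65 cmd [0.4982 0.25   0.2349] meas-cmd mm [ 1.8738 -2.4308 -1.4768] rot [ 0.1225 -0.0401  0.2448] F [-0.694  -0.3727 -0.3316] grip 0.051353845629350955 q [  5.  21.  80.  22.  79. -95.]
rel [0.0067, 0.0253, 0.1506, -0.1774, 0.0573, -0.1187] mm 45.85112128304336 deg 9.946795233735797
long_high 0.83 [278.1, 159.6] 5978 5934 topctr [0.4869 0.3082 0.1335] ctr [0.4862 0.3121 0.1266] mean [0.4749 0.3062 0.1337] size (28.009342193603516, 188.4503631591797) n [ 0.0921 -0.4888  0.8675] yaw 10.864401244210915
```

View pics/w6.png

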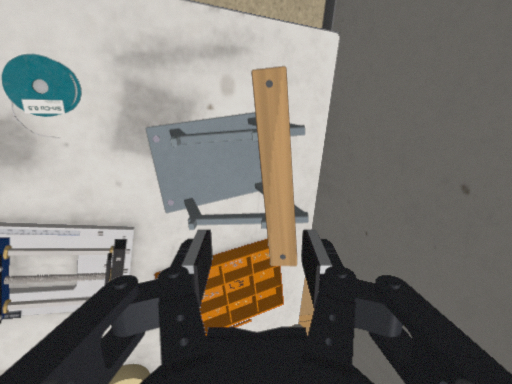

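Slat long_high is clean in view (cols 252–298, rows 67–265), centre (0.4862, 0.3124, 0.1266). Moving to the pre-grasp pose, then in.

Emit:
step_arm --steps '[0.6, 0.006, 0.024, 0.08, -0.09, 0.03, -0.06, 0.6, 0.006, 0.024, 0.15, -0.177, 0.057, -0.119, 0.6, 0.006, 0.024, 0.15, -0.177, 0.057, -0.119, 0.6, 0.006, 0.024, 0.15, -0.177, 0.057, -0.119, 0.6, 0.006, 0.024, 0.15, -0.177, 0.057, -0.119]'

```text
time_s: 12.25
position: [0.4962, 0.2717, 0.196]
tool_rot: [[-0.982, -0.164, -0.091], [-0.188, 0.852, 0.49], [-0.002, 0.498, -0.867]]
ft_force: [0.1, 0.1, 0.2]
grip_width: 0.0511
```

```bash
cat >> h.py <<'E'
def todo(c,a):  # offset of point c in measured tool frame, as fractions
    s=env.observe(); o=s['tool_rot'].T@(np.array(c)-s['position']); print('target in measured tool mm',o*1000,'frac',o/.3,'rot',R.from_matrix(s['tool_rot'].T@a).as_rotvec(degrees=True))
E
python3 - <<'E'
from h import *
apply([.006,.024,.15,-.177,.057,-.119])
todo([.4862,.3124,.1266],Rtilt(100.9)); slats(['long_high'],'w7')
E
```

```text
t 12.25 cmd [0.4943 0.2733 0.1959] meas-cmd mm [ 1.9004 -1.6057  0.0911] rot [ 0.1068 -0.1514  0.0206] F [0.149  0.0601 0.2143] grip 0.05107307481644041 q [   4.   25.   84.   31.   77. -105.]
target in measured tool mm [ 2.371   1.7306 81.0068] frac [0.0079 0.0058 0.27  ] rot [-0.127   0.161  -0.0086]
long_high 0.71 [257.9, 179.2] 7983 7983 topctr [0.4876 0.3084 0.1331] ctr [0.4868 0.3123 0.1262] mean [0.4743 0.3059 0.1331] size (26.675647735595703, 188.10427856445312) n [ 0.0937 -0.4917  0.8657] yaw 10.861044848680995
```

Emit:
step_arm --steps '[0.6, 0.006, 0.005, 0.13, 0, 0, 0, 0.6, 0.006, 0.005, 0.22, 0, 0, 0, 0.6, 0.006, 0.005, 0.27, 0, 0, 0, 0.6, 0.006, 0.005, 0.27, 0, 0, 0, 0.2, 0.006, 0.005, 0.27, 0, 0, 0, 0.0, 0.006, 0.005, 0.27, 0, 0, 0, 0.0, 0.006, 0.005, 0.27, 0, 0, 0, 0.0, 0.006, 0.005, 0.27, 0, 0, 0, 0.0, 0.006, 0.005, 0.27, 0, 0, 0]' --grip_force 45

```text
time_s: 13.25
position: [0.4868, 0.3124, 0.1265]
tool_rot: [[-0.982, -0.165, -0.092], [-0.188, 0.85, 0.491], [-0.003, 0.5, -0.866]]
ft_force: [0.1, -3.2, 7.1]
grip_width: 0.0271
```

Emit:
step_arm --steps '[0, 0, 0, -0.05, 0, 0, 0, 0, 0, 0, -0.13, 0, 0, 0, 0, 0, 0, -0.25, 0, 0, 0, 0, 0, 0, -0.37, 0, 0, 0, 0, 0, 0, -0.37, 0, 0, 0]'

```text
time_s: 13.75
position: [0.4984, 0.2567, 0.2253]
tool_rot: [[-0.982, -0.166, -0.086], [-0.187, 0.851, 0.491], [-0.008, 0.499, -0.867]]
ft_force: [0.2, 1.1, -1.7]
grip_width: 0.0275
```

```bash
python3 - <<'E'
from h import *
apply([.006,.005,.27,0,0,0])
apply([0,0,-.37,0,0,0])
rel([.52,.0,.285],Rdown(62));
E
```

```text
t 13.75 cmd [0.4847 0.314  0.1265] meas-cmd mm [ 13.7556 -57.3027  98.7756] rot [ 0.0776 -0.4533 -0.1079] F [ 0.1904  1.1447 -1.7463] grip 0.02753438780891423 q [   2.   23.   82.   30.   81. -105.]
t 13.75 cmd [0.4951 0.2595 0.2226] meas-cmd mm [ 3.2854 -2.8337  2.6272] rot [ 0.0776 -0.4533 -0.1079] F [ 0.1904  1.1447 -1.7463] grip 0.02753438780891423 q [   2.   23.   82.   30.   81. -105.]
rel [0.0822, -0.6455, -0.6124, 0.6403, -0.2258, 0.8445] mm 268.07270585019694 deg 48.76238908210623
```

Emit:
step_arm --steps '[0, 0.02, -0.13, -0.2, 0.15, -0.05, 0.16, 0, 0.04, -0.29, -0.35, 0.3, -0.1, 0.35, 0, 0.06, -0.45, -0.5, 0.47, -0.17, 0.6, 0, 0.082, -0.645, -0.612, 0.64, -0.226, 0.844, 0, 0.082, -0.645, -0.612, 0.64, -0.226, 0.844, 0, 0.082, -0.645, -0.612, 0.64, -0.226, 0.844, 0, 0.082, -0.645, -0.612, 0.64, -0.226, 0.844, 0, 0.082, -0.645, -0.612, 0.64, -0.226, 0.844]'

```text
time_s: 14.55
position: [0.5211, -0.0002, 0.283]
tool_rot: [[-0.884, 0.467, -0.001], [0.467, 0.884, 0.003], [0.002, 0.002, -1.0]]
ft_force: [0.3, 0.3, -0.2]
grip_width: 0.027
```

```bash
python3 - <<'E'
from h import *
apply([.082,-.645,-.612,.64,-.226,.844])
rel([.51,-.27,.20],Rdown(18));
E
```

```text
t 14.55 cmd [0.52   0.0002 0.285 ] meas-cmd mm [ 1.0845 -0.3673 -1.9589] rot [-0.0939  0.1078 -0.1433] F [ 0.3443  0.2689 -0.2052] grip 0.02698730587754965 q [-13.  18.  75.   0.  87. -75.]
rel [-0.393, -0.8112, 0.283, 0.0005, 0.0, 0.9782] mm 283.4231198590819 deg 44.02027709631184
```

Emit:
step_arm --steps '[0, -0.07, -0.14, 0, 0, 0, 0.17, 0, -0.14, -0.28, 0, 0, 0, 0.35, 0, -0.21, -0.43, 0, 0, 0, 0.53, 0, -0.28, -0.58, 0.05, 0, 0, 0.7, 0, -0.35, -0.72, 0.15, 0, 0, 0.88, 0, -0.393, -0.811, 0.28, 0, 0, 0.978, 0, -0.393, -0.811, 0.28, 0, 0, 0.978, 0, -0.393, -0.811, 0.28, 0, 0, 0.978]'

```text
time_s: 15.35
position: [0.5113, -0.2704, 0.1983]
tool_rot: [[-0.311, 0.95, -0.001], [0.95, 0.311, 0.003], [0.004, -0.0, -1.0]]
ft_force: [0.5, 0.1, -0.6]
grip_width: 0.0271
```

```bash
python3 - <<'E'
from h import *
apply([-.393,-.811,.28,0,0,.978])
im,d=imaging.get_image('wrist');cv2.imwrite('pics/w8.png',im);cal=imaging.get_calibration('wrist')
s=env.observe();p,Rm=s['position'],s['tool_rot']
v,u=np.nonzero((d>.05)&(d<.2));S=(pts(cal,np.c_[u,v],d[v,u])-p)@Rm
S=S[(np.abs(S[:,1])<.02)&(S[:,0]>.01)&(np.abs(S[:,2])<.02)];print(len(S),S.max(0),np.median(S,0))
rel([.5144,-.3618,.10],Rdown(10.7)); 
np.savez('w8.npz',im=im,d=d,T=cal['world_from_camera'])
E
```

```text
t 15.35 cmd [ 0.51   -0.27    0.2009] meas-cmd mm [ 1.2441 -0.4679 -2.5986] rot [ 0.04    0.2055 -0.1057] F [ 0.5193  0.0506 -0.6077] grip 0.02710943497402628 q [-40.  27.  74.   0.  79. -58.]
13022 [0.0956 0.02   0.0129] [ 0.0572  0.0002 -0.0085]
rel [-0.2957, -0.0809, 0.3363, 0.0004, -0.0002, 0.1625] mm 136.5163532025869 deg 7.3103001863079635
```

View pics/w8.png

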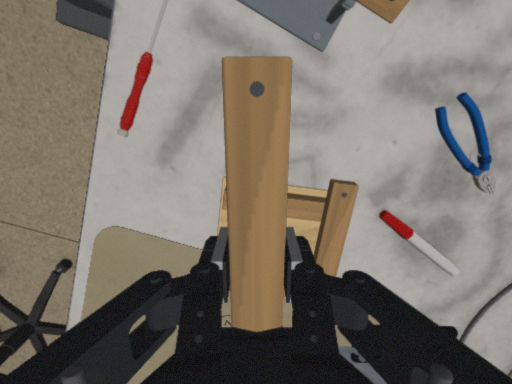

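Emit:
step_arm --steps '[0, -0.1, -0.03, 0.05, 0, 0, 0.08, 0, -0.2, -0.055, 0.15, 0, 0, 0.1625, 0, -0.296, -0.084, 0.25, 0, 0, 0.1625, 0, -0.296, -0.084, 0.36, 0, 0, 0.1625, 0, -0.296, -0.084, 0.45, 0, 0, 0.1625, 0, -0.296, -0.084, 0.48, 0, 0, 0.1625, 0, -0.296, -0.084, 0.48, 0, 0, 0.1625, 0, -0.296, -0.084, 0.48, 0, 0, 0.1625]'

```text
time_s: 16.2
position: [0.5161, -0.3633, 0.0578]
tool_rot: [[-0.187, 0.982, 0.003], [0.982, 0.187, -0.002], [-0.003, 0.002, -1.0]]
ft_force: [-0.2, -0.6, -0.4]
grip_width: 0.0274
```

```bash
python3 - <<'E'
from h import *
apply([-.296,-.084,.48,0,0,.1625])
im,d=imaging.get_image('wrist');cv2.imwrite('pics/w9.png',im);cal=imaging.get_calibration('wrist')
v,u=np.nonzero((d>0)&(np.arange(512)[None,:]>300)&(np.arange(384)[:,None]<225));P=pts(cal,np.c_[u,v],d[v,u])
a=np.radians(10.7);ex=np.array([np.cos(a),np.sin(a)]);ey=np.array([-ex[1],ex[0]])
L=(P[:,:2]-[.5684,-.3516])@np.c_[ex,ey]
ok=(np.abs(L)<.12).all(1);P=P[ok];L=L[ok]
k=(P[:,2]>.026)&(P[:,2]<.036);print('runner',k.sum(),np.median(P[k,2]),np.percentile(L[k],[.5,2,50,98,99.5],axis=0))
k=(P[:,2]>.042)&(P[:,2]<.055);print('slat',k.sum(),np.median(P[k,2]),np.percentile(L[k],[.5,2,50,98,99.5],axis=0)); print('yaw err',np.degrees(np.polyfit(L[k][:,1],L[k][:,0],1)[0]))
todo([.5144,-.3618,.10],Rdown(10.7)); 
E
```

```text
t 16.2 cmd [ 0.5136 -0.3622  0.0569] meas-cmd mm [ 2.5441 -1.1305  0.9085] rot [-0.1173 -0.155  -0.0922] F [-0.2078 -0.5734 -0.4475] grip 0.02739075350977751 q [-46.  40.  75.   0.  65. -57.]
runner 6268 0.031109312841756734 [[-0.029   0.0111]
 [-0.0278  0.0248]
 [ 0.0102  0.0551]
 [ 0.0402  0.0831]
 [ 0.0405  0.0925]]
slat 10140 0.04694231899119973 [[0.0388 0.0126]
 [0.0392 0.0142]
 [0.051  0.0587]
 [0.066  0.0941]
 [0.067  0.0952]]
yaw err -1.4813562143144954
target in measured tool mm [  1.8522  -1.1673 -42.1571] frac [ 0.0062 -0.0039 -0.1405] rot [0.142  0.164  0.0733]
```

View pics/w9.png

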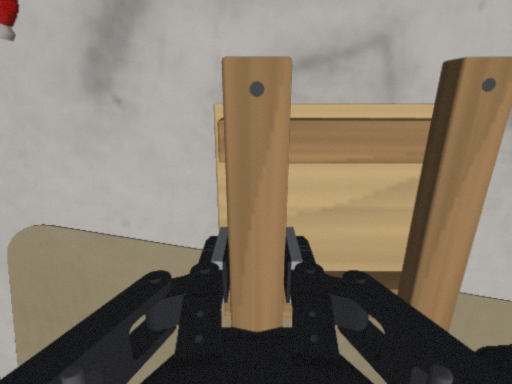

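```bash
python3 - <<'E'
from h import *
im,d=imaging.get_image('wrist');cal=imaging.get_calibration('wrist')
v,u=np.nonzero((d>0)&(np.arange(512)[None,:]>300)&(np.arange(384)[:,None]<300));P=pts(cal,np.c_[u,v],d[v,u])
a=np.radians(10.7);ex=np.array([np.cos(a),np.sin(a)]);ey=np.array([-ex[1],ex[0]])
L=(P[:,:2]-[.5684,-.3516])@np.c_[ex,ey]
ok=(np.abs(L)<.12).all(1);P=P[ok];L=L[ok]
k=(P[:,2]>.0455)&(P[:,2]<.05)
for lo in(-.01,.01,.03,.05,.07):
    q=L[k&(L[:,1]>lo)&(L[:,1]<lo+.02)]
    if len(q): print('slat',lo,len(q),np.percentile(q[:,0],[1,50,99]))
k=(P[:,2]>.029)&(P[:,2]<.033)&(L[:,0]<.03)
for lo in(-.03,-.01,.01):
    q=L[k&(L[:,0]>lo)&(L[:,0]<lo+.02)&(L[:,1]>0.03)&(L[:,1]<.08)]
    if len(q): print('runner',lo,len(q),np.percentile(q[:,1],[1,50,99]))
E
```

```text
slat -0.01 1570 [0.0395 0.053  0.0667]
slat 0.01 1798 [0.0394 0.0528 0.067 ]
slat 0.03 2018 [0.0394 0.0527 0.0669]
slat 0.05 2284 [0.0393 0.0529 0.0666]
slat 0.07 2498 [0.0392 0.0517 0.0659]
runner -0.03 1499 [0.0431 0.0555 0.0664]
runner -0.01 1539 [0.0431 0.0551 0.0663]
runner 0.01 1563 [0.043  0.0551 0.0664]
```

Emit:
step_arm --steps '[0, 0.004, -0.001, 0.02, 0, 0, 0, 0, 0.004, -0.001, 0.04, 0, 0, 0, 0, 0.004, -0.001, 0.055, 0, 0, 0, 0, 0.004, -0.001, 0.062, 0, 0, 0, 0, 0.004, -0.001, 0.065, 0, 0, 0, 0, 0.004, -0.001, 0.065, 0, 0, 0]'

```text
time_s: 16.9
position: [0.5143, -0.3622, 0.0385]
tool_rot: [[-0.186, 0.983, 0.001], [0.983, 0.186, -0.001], [-0.001, 0.0, -1.0]]
ft_force: [-6.6, 5.8, 21.0]
grip_width: 0.0273
```

```bash
python3 - <<'E'
from h import *
apply([.004,-.001,.065,0,0,0])
E
```

```text
t 16.9 cmd [ 0.513  -0.361   0.0374] meas-cmd mm [ 1.2429 -1.1636  1.078 ] rot [-0.0089 -0.0456 -0.0163] F [-6.603   5.8016 20.9556] grip 0.02731223372766127 q [-46.  41.  76.   0.  62. -57.]
```

Emit:
step_arm --steps '[0.25, 0, 0, 0, 0, 0, 0, 0.5, 0, 0, 0, 0, 0, 0, 0.5, 0, 0, 0, 0, 0, 0, 0.5, 0, 0, 0, 0, 0, 0, 0.5, 0, 0, -0.06, 0, 0, 0, 0.5, 0, 0, -0.2, 0, 0, 0, 0.55, 0, 0.05, -0.36, 0, 0, 0, 0.6, 0, 0.1, -0.5, 0, 0, 0, 0.6, 0.1, 0.15, -0.65, 0, 0, 0, 0.6, 0.1, 0.15, -0.65, 0, 0, 0]'

```text
time_s: 17.9
position: [0.5551, -0.3231, 0.2365]
tool_rot: [[-0.188, 0.982, 0.007], [0.982, 0.188, -0.005], [-0.006, 0.006, -1.0]]
ft_force: [-0.2, -0.8, 0.1]
grip_width: 0.0512
```

```bash
cat >> h.py <<'E'
def top_faces(C,yaw,zlo,zhi,tag):
    im,d=imaging.get_image('wrist');cal=imaging.get_calibration('wrist');cv2.imwrite(f'pics/{tag}.png',im)
    v,u=np.nonzero(d>0);P=pts(cal,np.c_[u,v],d[v,u]);a=np.radians(yaw);ex=np.array([np.cos(a),np.sin(a)]);ey=np.array([-ex[1],ex[0]])
    L=(P[:,:2]-C)@np.c_[ex,ey];k=(np.abs(L)<.13).all(1)&(P[:,2]>zlo)&(P[:,2]<zhi)
    m=np.zeros(d.shape,np.uint8);m[v[k],u[k]]=1;n,lab=cv2.connectedComponents(m)
    ll=lab[v,u]
    for i in range(1,n):
        q=L[ll==i]
        if len(q)<400: continue
        print('comp',len(q),'z',np.median(P[ll==i,2]),'rect',cv2.minAreaRect((q*1000).astype(np.float32)),'pct',np.percentile(q,[1,99],axis=0).ravel()*1000)
E
python3 - <<'E'
from h import *
apply([.1,.15,-.65,0,0,0])
top_faces([.5684,-.3516],10.7,.0435,.051,'w10')
rel([.498,-.06,.27],Rdown(55))
E
```

```text
t 17.9 cmd [ 0.5516 -0.3232  0.2324] meas-cmd mm [3.4132 0.1606 4.067 ] rot [-0.3488 -0.3728 -0.1414] F [-0.2299 -0.7629  0.1268] grip 0.05117430298035827 q [-41.  32.  60.   0.  88. -52.]
comp 3259 z 0.04498757935388448 rect ((-56.148590087890625, 0.4618072509765625), (187.98329162597656, 28.038728713989258), 89.92835998535156) pct [-69.6148 -90.6868 -42.4367  93.3177]
comp 2945 z 0.04479057448492474 rect ((52.43928527832031, 1.0866012573242188), (27.935556411743164, 189.18177795410156), 0.0657886415719986) pct [ 38.7879 -88.5771  65.8658  94.6161]
rel [0.8955, -0.0128, -0.1252, 0.0005, -0.0, -0.9845] mm 271.2751733754469 deg 44.30223154077061
```

View pics/w10.png

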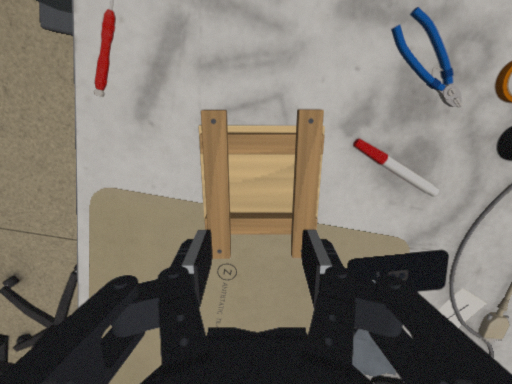

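Emit:
step_arm --steps '[0.6, 0.16, 0, -0.05, 0, 0, -0.17, 0.6, 0.33, 0, -0.1, 0, 0, -0.36, 0.6, 0.5, 0, -0.125, 0, 0, -0.55, 0.6, 0.67, 0, -0.125, 0, 0, -0.74, 0.6, 0.895, -0.013, -0.125, 0, 0, -0.985, 0.6, 0.895, -0.013, -0.125, 0, 0, -0.985, 0.6, 0.895, -0.013, -0.125, 0, 0, -0.985, 0.6, 0.895, -0.013, -0.125, 0, 0, -0.985]'

```text
time_s: 18.75
position: [0.4993, -0.0618, 0.2676]
tool_rot: [[-0.819, 0.574, -0.001], [0.574, 0.819, 0.0], [0.001, -0.0, -1.0]]
ft_force: [-0.8, -0.5, 0.3]
grip_width: 0.0514
```

```bash
python3 - <<'E'
from h import *
apply([.895,-.013,-.125,0,0,-.985])
slats(['short_low','short_high'],'w11')
rel([.495,-.14,.23],Rtilt(79,22))
E
```

```text
t 18.75 cmd [ 0.498  -0.0601  0.2699] meas-cmd mm [ 1.2937 -1.6984 -2.3589] rot [0.0443 0.0871 0.0303] F [-0.8287 -0.516   0.2826] grip 0.051350267573813675 q [-21.  16.  79.  -0.  84. -76.]
short_low 0.85 [235.2, 173.8] 2955 2354 topctr [ 0.4957 -0.0875  0.0949] ctr [ 0.4964 -0.0838  0.0878] mean [ 0.491  -0.0852  0.0957] size (146.61663818359375, 27.25896644592285) n [-0.0796 -0.4585  0.8851] yaw -9.901405930655086
short_high 0.9 [293.5, 155.8] 4348 3792 topctr [ 0.5049 -0.0213  0.1335] ctr [ 0.5056 -0.0176  0.1264] mean [ 0.4991 -0.0189  0.1342] size (147.7201385498047, 28.363792419433594) n [-0.0803 -0.4635  0.8824] yaw -9.717287369976859
short_high 0.46 [97.3, 140.8] 338 336 topctr [ 0.3604 -0.2329  0.0126] ctr [ 0.3607 -0.233   0.0046] mean [ 0.3606 -0.2308  0.0126] size (9.615540504455566, 85.2638168334961) n [-0.0333  0.0116  0.9994] yaw 82.66876344479488
rel [-0.1445, -0.2238, 0.1331, -0.4813, 0.1025, -0.5262] mm 89.33744550836205 deg 32.41965188968798
```

View pics/w11.png

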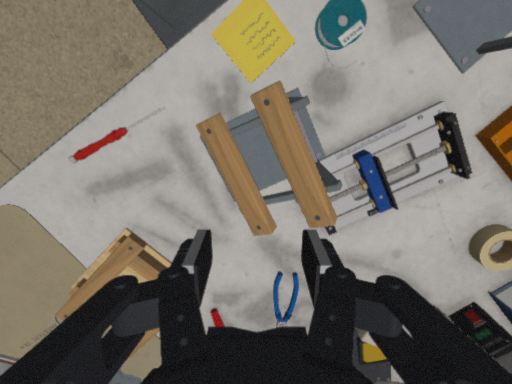

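```bash
python3 - <<'E'
from h import *
a=Rtilt(80.2);c=np.array([.4963,-.0838,.0877]); 
rel(c-.09*a[:,2]-np.array([.001,-.001,-.001]),a)
E
```

```text
rel [-0.0998, -0.2028, 0.3443, -0.6554, 0.1467, -0.5465] mm 123.5606994647459 deg 38.96473216909557
```

Emit:
step_arm --steps '[0.6, -0.03, -0.1, 0.02, -0.14, 0.03, -0.12, 0.6, -0.06, -0.2, 0.06, -0.28, 0.06, -0.24, 0.6, -0.1, -0.203, 0.15, -0.42, 0.1, -0.36, 0.6, -0.1, -0.203, 0.25, -0.55, 0.12, -0.46, 0.6, -0.1, -0.203, 0.344, -0.655, 0.147, -0.547, 0.6, -0.1, -0.203, 0.344, -0.655, 0.147, -0.547, 0.6, -0.1, -0.203, 0.344, -0.655, 0.147, -0.547, 0.6, -0.1, -0.203, 0.344, -0.655, 0.147, -0.547]'

```text
time_s: 19.7
position: [0.4896, -0.1287, 0.1669]
tool_rot: [[-0.985, 0.147, 0.086], [0.171, 0.855, 0.49], [-0.002, 0.497, -0.868]]
ft_force: [-0.3, 0.9, -0.2]
grip_width: 0.051
```

```bash
python3 - <<'E'
from h import *
apply([-0.1,-0.203,0.344,-0.655,0.147,-0.547])
slats(['short_low'],'w12')
todo([.4963,-.0838,.0877],Rtilt(80.2))
E
```

```text
t 19.7 cmd [ 0.4877 -0.1272  0.1667] meas-cmd mm [ 1.9033 -1.4872  0.1954] rot [ 0.1658 -0.1262 -0.0091] F [-0.3333  0.8875 -0.2273] grip 0.05103431652758269 q [ -41.   26.   88.   26.   83. -128.]
short_low 0.89 [254.0, 184.7] 5447 5447 topctr [ 0.4951 -0.088   0.0943] ctr [ 0.4958 -0.084   0.0874] mean [ 0.4867 -0.0865  0.0943] size (26.18603515625, 147.75860595703125) n [-0.0845 -0.4912  0.8669] yaw -9.588647234636236
target in measured tool mm [ 0.9983 -0.3983 91.1422] frac [ 0.0033 -0.0013  0.3038] rot [-0.1612  0.0935  0.0977]
```

View pics/w12.png

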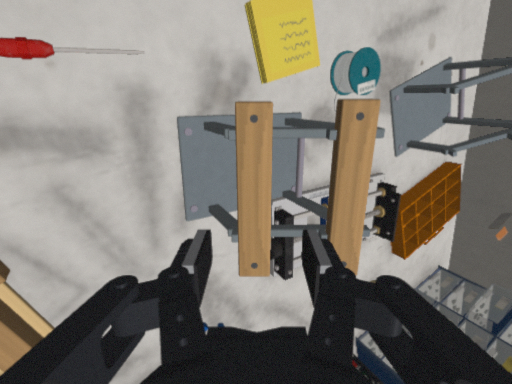

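Emit:
step_arm --steps '[0.6, 0.003, -0.001, 0.15, 0, 0, 0, 0.6, 0.003, -0.001, 0.25, 0, 0, 0, 0.6, 0.003, -0.001, 0.298, 0, 0, 0, 0.6, 0.003, -0.001, 0.298, 0, 0, 0, 0.2, 0.003, -0.001, 0.298, 0, 0, 0, 0.0, 0.003, -0.001, 0.298, 0, 0, 0, 0.0, 0.003, -0.001, 0.298, 0, 0, 0, 0.0, 0.003, -0.001, 0.298, 0, 0, 0, 0.0, 0.003, -0.001, 0.298, 0, 0, 0]' --grip_force 45

```text
time_s: 20.7
position: [0.4963, -0.0854, 0.0892]
tool_rot: [[-0.985, 0.146, 0.087], [0.171, 0.854, 0.491], [-0.003, 0.499, -0.867]]
ft_force: [0.2, -2.7, 8.1]
grip_width: 0.0272
```

Emit:
step_arm --steps '[0, 0, 0, -0.05, 0, 0, 0, 0, 0, 0, -0.13, 0, 0, 0, 0, 0, 0, -0.25, 0, 0, 0, 0, 0, 0, -0.37, 0, 0, 0, 0, 0, 0, -0.37, 0, 0, 0]'

```text
time_s: 21.2
position: [0.4873, -0.1421, 0.1876]
tool_rot: [[-0.985, 0.146, 0.091], [0.172, 0.856, 0.487], [-0.007, 0.496, -0.869]]
ft_force: [0.6, 0.0, -0.7]
grip_width: 0.0273
```

```bash
python3 - <<'E'
from h import *
apply([.003,-.001,.298,0,0,0])
apply([0,0,-.37,0,0,0])
C=np.array([.5675,-.3516]); ey=np.array([-.1857,.9826])
print(C+.055*ey,C-.055*ey)
rel([.53,-.33,.22],Rdown(100.7));
E
```

```text
t 21.2 cmd [ 0.4943 -0.0833  0.0891] meas-cmd mm [ -7.0428 -58.8299  98.4711] rot [ 0.2764 -0.4246 -0.0883] F [ 0.6497  0.037  -0.7378] grip 0.02729936545250876 q [ -42.   25.   86.   25.   86. -128.]
t 21.2 cmd [ 0.4849 -0.138   0.1853] meas-cmd mm [ 2.3553 -4.1577  2.3273] rot [ 0.2764 -0.4246 -0.0883] F [ 0.6497  0.037  -0.7378] grip 0.02729936545250876 q [ -42.   25.   86.   25.   86. -128.]
[ 0.5573 -0.2976] [ 0.5777 -0.4056]
rel [-0.2568, -0.4664, -0.4028, 0.6592, 0.1188, -0.4446] mm 200.2911391753621 deg 36.177039955072715
```

Emit:
step_arm --steps '[0, -0.05, -0.12, -0.2, 0.15, 0.03, -0.1, 0, -0.1, -0.25, -0.35, 0.3, 0.06, -0.2, 0, -0.17, -0.38, -0.4, 0.45, 0.09, -0.32, 0, -0.257, -0.466, -0.403, 0.659, 0.119, -0.445, 0, -0.257, -0.466, -0.403, 0.659, 0.119, -0.445, 0, -0.257, -0.466, -0.403, 0.659, 0.119, -0.445, 0, -0.257, -0.466, -0.403, 0.659, 0.119, -0.445]'

```text
time_s: 21.9
position: [0.531, -0.3301, 0.2185]
tool_rot: [[-0.983, -0.185, -0.001], [-0.185, 0.983, 0.003], [0.0, 0.003, -1.0]]
ft_force: [1.8, 0.5, -0.9]
grip_width: 0.0271
```

```bash
python3 - <<'E'
from h import *
apply([-0.257,-0.466,-0.403,0.659,0.119,-0.445])
top_faces([.5684,-.3516],10.7,.0435,.051,'w13')
s=env.observe();p,Rm=s['position'],s['tool_rot'];im,d=imaging.get_image('wrist');cal=imaging.get_calibration('wrist')
v,u=np.nonzero((d>.05)&(d<.2));S=(pts(cal,np.c_[u,v],d[v,u])-p)@Rm
S=S[(np.abs(S[:,1])<.02)&(S[:,0]>.01)&(np.abs(S[:,2])<.02)];print('held',len(S),S.max(0),np.median(S,0))
rel([.5573,-.2976,.1],Rdown(100.7))
E
```

```text
t 21.9 cmd [ 0.5301 -0.3299  0.2201] meas-cmd mm [ 0.9143 -0.1483 -1.6084] rot [-0.1537  0.0205  0.0324] F [ 1.8195  0.5018 -0.9147] grip 0.027126887143339662 q [ -43.   31.   64.    0.   85. -143.]
comp 2041 z 0.04746979188715278 rect ((-55.258209228515625, -49.40278244018555), (89.13713836669922, 26.948759078979492), 89.99419403076172) pct [-68.5418 -93.0612 -42.0327  -5.7604]
comp 705 z 0.04731480617887407 rect ((-55.33144760131836, 79.39391326904297), (26.82698631286621, 31.065898895263672), 0.4991922378540039) pct [-68.6023  64.1639 -42.0534  94.3748]
comp 1191 z 0.047398684000482416 rect ((53.520477294921875, -54.769020080566406), (78.73140716552734, 28.56287384033203), 89.83879089355469) pct [ 39.7202 -92.7412  67.3861 -17.7826]
held 9144 [0.0752 0.02   0.0127] [ 0.0441  0.0008 -0.0067]
rel [-0.1093, 0.0889, 0.4004, 0.0002, -0.0001, 0.0005] mm 127.34734881902926 deg 0.022512292332512174
```

View pics/w13.png

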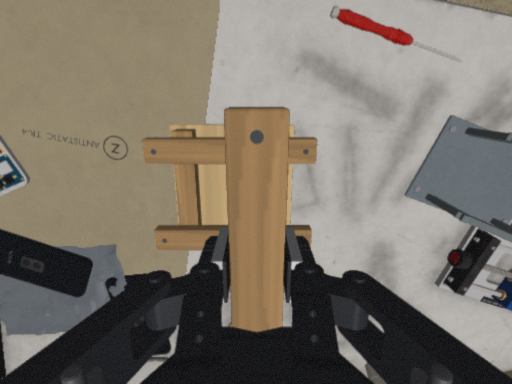

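Emit:
step_arm --steps '[0, -0.05, 0.04, 0.1, 0, 0, 0, 0, -0.11, 0.088, 0.22, 0, 0, 0, 0, -0.11, 0.088, 0.34, 0, 0, 0, 0, -0.11, 0.088, 0.44, 0, 0, 0, 0, -0.11, 0.088, 0.47, 0, 0, 0, 0, -0.11, 0.088, 0.47, 0, 0, 0, 0, -0.11, 0.088, 0.47, 0, 0, 0]'

```text
time_s: 22.7
position: [0.5594, -0.2996, 0.0796]
tool_rot: [[-0.983, -0.186, 0.002], [-0.186, 0.983, -0.001], [-0.002, -0.002, -1.0]]
ft_force: [-0.6, 0.2, -0.0]
grip_width: 0.0273
```

```bash
python3 - <<'E'
from h import *
apply([-.11,.088,.47,0,0,0])
top_faces([.5684,-.3516],10.7,.0435,.051,'w14')
todo([.5577,-.2978,.0553],Rdown(100.7))
E
```

```text
t 22.7 cmd [ 0.5576 -0.2978  0.0791] meas-cmd mm [ 1.8698 -1.7655  0.5172] rot [ 0.1064 -0.1063  0.0209] F [-0.6453  0.1863 -0.0256] grip 0.027285346375089448 q [ -39.   39.   73.    0.   68. -140.]
comp 10951 z 0.047183255063797475 rect ((-54.997474670410156, -30.177650451660156), (131.23263549804688, 28.55350685119629), 89.86831665039062) pct [-68.8899 -91.5235 -41.1529  34.0991]
comp 1932 z 0.04715094304727108 rect ((-54.829830169677734, 83.49380493164062), (28.143705368041992, 23.130373001098633), 0.521268904209137) pct [-68.7377  72.218  -41.0512  94.6126]
comp 2694 z 0.0471878046974248 rect ((53.58491516113281, -59.79254150390625), (30.086517333984375, 68.69888305664062), 0.08362317085266113) pct [ 39.054  -92.8012  67.2488 -30.4234]
target in measured tool mm [ 1.5077  2.2541 24.5531] frac [0.005  0.0075 0.0818] rot [-0.1277  0.1237  0.0037]
```

View pics/w14.png

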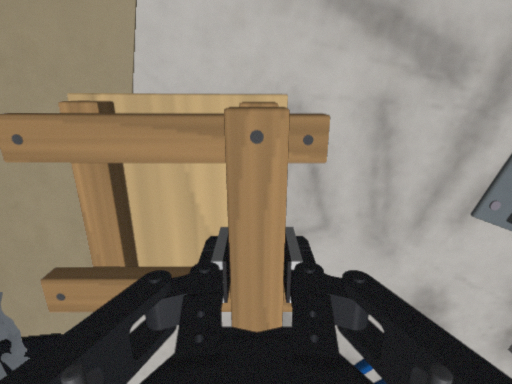

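Emit:
step_arm --steps '[0, 0.004, 0.006, 0.03, 0, 0, 0, 0, 0.004, 0.006, 0.055, 0, 0, 0, 0, 0.004, 0.006, 0.07, 0, 0, 0, 0, 0.004, 0.006, 0.078, 0, 0, 0, 0, 0.004, 0.006, 0.082, 0, 0, 0, 0, 0.004, 0.006, 0.082, 0, 0, 0]'

```text
time_s: 23.35
position: [0.5572, -0.2974, 0.0565]
tool_rot: [[-0.982, -0.186, 0.0], [-0.186, 0.982, -0.001], [-0.0, -0.001, -1.0]]
ft_force: [-9.9, 7.7, 27.2]
grip_width: 0.0273
```

```bash
python3 - <<'E'
from h import *
apply([.004,.006,.082,0,0,0])
todo([.5577,-.2978,.0553],Rdown(100.7))
E
```

```text
t 23.35 cmd [ 0.5561 -0.2963  0.0545] meas-cmd mm [ 1.1193 -1.0689  1.951 ] rot [ 0.0587 -0.018  -0.0191] F [-9.8647  7.6649 27.2346] grip 0.0272708277984272 q [ -39.   40.   75.   -0.   65. -140.]
target in measured tool mm [-0.4337 -0.5358  1.1811] frac [-0.0014 -0.0018  0.0039] rot [-0.0497  0.0151  0.0395]
```

Emit:
step_arm --steps '[0, 0, 0, -0.004, 0, 0, 0, 0.25, 0, 0, -0.004, 0, 0, 0, 0.5, 0, 0, -0.004, 0, 0, 0, 0.5, 0, 0, -0.004, 0, 0, 0, 0.5, 0, 0, -0.004, 0, 0, 0, 0.5, 0, 0, -0.06, 0, 0, 0, 0.5, 0, 0, -0.2, 0, 0, 0, 0.55, 0.1, 0, -0.36, 0, 0, 0, 0.6, 0.15, 0.05, -0.52, 0, 0, 0, 0.6, 0.15, 0.05, -0.52, 0, 0, 0]'

```text
time_s: 24.35
position: [0.5104, -0.2917, 0.2146]
tool_rot: [[-0.983, -0.186, 0.006], [-0.186, 0.983, -0.005], [-0.005, -0.007, -1.0]]
ft_force: [1.1, 0.0, 0.6]
grip_width: 0.0515
```

```bash
python3 - <<'E'
from h import *
apply([.15,.05,-.52,0,0,0])
top_faces([.5684,-.3516],10.7,.0585,.068,'w15')
rel([.51,-.09,.25],Rtilt(85,15)); rel([.503,-.06,.23],Rtilt(80.2,25))
E
```

```text
t 24.35 cmd [ 0.5091 -0.2899  0.2105] meas-cmd mm [ 1.3224 -1.7909  4.0486] rot [ 0.3819 -0.2948  0.0273] F [1.0617 0.0381 0.5793] grip 0.05151634496339218 q [ -41.   27.   72.    0.   81. -142.]
comp 3246 z 0.06163236983473763 rect ((-1.0688247680664062, 56.89024353027344), (149.7901153564453, 27.930973052978516), 0.08282964676618576) pct [-74.9014  43.2833  71.538   70.892 ]
rel [-0.127, 0.6543, -0.1315, -0.331, -0.0458, 0.3473] mm 203.79974887645145 deg 21.690141084003656
rel [-0.1227, 0.7569, -0.0648, -0.5494, -0.0996, 0.4487] mm 230.84182793115576 deg 32.232822362380205
```

View pics/w15.png

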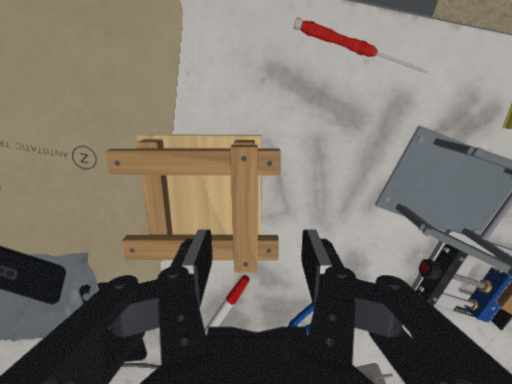

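Emit:
step_arm --steps '[0.6, 0, 0.12, -0.1, -0.09, 0, 0.05, 0.6, 0, 0.28, -0.12, -0.2, 0, 0.15, 0.6, -0.05, 0.44, -0.12, -0.3, -0.04, 0.25, 0.6, -0.09, 0.6, -0.1, -0.42, -0.07, 0.35, 0.6, -0.123, 0.757, -0.065, -0.549, -0.1, 0.449, 0.6, -0.123, 0.757, -0.065, -0.549, -0.1, 0.449, 0.6, -0.123, 0.757, -0.065, -0.549, -0.1, 0.449, 0.6, -0.123, 0.757, -0.065, -0.549, -0.1, 0.449]'

```text
time_s: 25.2
position: [0.5049, -0.0621, 0.2283]
tool_rot: [[-0.985, 0.154, 0.072], [0.17, 0.894, 0.415], [-0.0, 0.422, -0.907]]
ft_force: [0.1, -0.4, -0.5]
grip_width: 0.051
```

```bash
python3 - <<'E'
from h import *
apply([-0.123,0.757,-0.065,-0.549,-0.1,0.449])
slats(['short_high'],'w16')
a=Rtilt(80.2);c=np.array([.5056,-.018,.1266]); rel(c-.08*a[:,2]-np.array([.001,-.001,-.0]),a)
E
```

```text
t 25.2 cmd [ 0.5031 -0.0599  0.2301] meas-cmd mm [ 1.8584 -2.1829 -1.7522] rot [ 0.0538  0.0005 -0.0006] F [ 0.0917 -0.4059 -0.5155] grip 0.05101443028214038 q [ -32.   20.   84.   23.   86. -116.]
short_high 0.78 [249.9, 176.0] 4960 4959 topctr [ 0.506  -0.0213  0.1336] ctr [ 0.5066 -0.0173  0.1266] mean [ 0.4981 -0.0198  0.1336] size (148.35638427734375, 26.875057220458984) n [-0.0851 -0.4909  0.8671] yaw -9.807127896320656
rel [0.0194, -0.0404, 0.1069, -0.1114, 0.0005, -0.0002] mm 34.770806811377355 deg 5.013636382999685
```

View pics/w16.png

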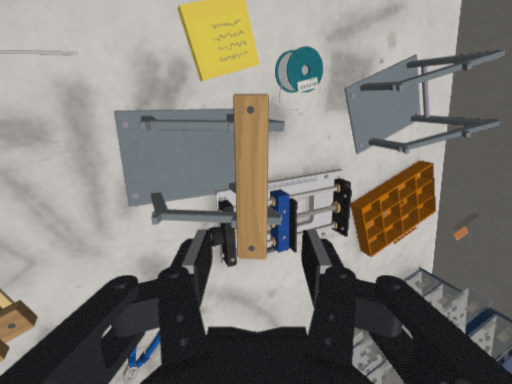

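Emit:
step_arm --steps '[0.6, 0.018, -0.04, 0.06, -0.06, 0, 0, 0.6, 0.018, -0.04, 0.106, -0.111, 0, 0, 0.6, 0.018, -0.04, 0.106, -0.111, 0, 0, 0.6, 0.018, -0.04, 0.106, -0.111, 0, 0]'

```text
time_s: 25.7
position: [0.4999, -0.0585, 0.1952]
tool_rot: [[-0.985, 0.148, 0.086], [0.171, 0.854, 0.491], [-0.001, 0.499, -0.867]]
ft_force: [-0.4, -0.7, -0.1]
grip_width: 0.0512
```

```bash
python3 - <<'E'
from h import *
apply([.018,-.04,.106,-.111,0,0])
slats(['short_high'],'w17')
todo([.5061,-.0175,.1266],Rtilt(80.2))
E
```

```text
t 25.7 cmd [ 0.4982 -0.0565  0.1962] meas-cmd mm [ 1.6974 -2.0151 -0.9755] rot [ 0.0734 -0.0376  0.0132] F [-0.4054 -0.7035 -0.0731] grip 0.05118329455550201 q [ -34.   23.   88.   27.   83. -121.]
short_high 0.56 [259.5, 191.0] 6163 6163 topctr [ 0.5049 -0.0212  0.1335] ctr [ 0.5056 -0.0173  0.1266] mean [ 0.4965 -0.0198  0.1335] size (148.3033447265625, 26.66636848449707) n [-0.0857 -0.4932  0.8657] yaw -9.746813233389751
target in measured tool mm [ 1.0963  1.2756 80.4102] frac [0.0037 0.0043 0.268 ] rot [-0.1084  0.1112  0.0429]
```

Emit:
step_arm --steps '[0.6, 0.004, 0.004, 0.13, 0, 0, 0, 0.6, 0.004, 0.004, 0.22, 0, 0, 0, 0.6, 0.004, 0.004, 0.263, 0, 0, 0, 0.6, 0.004, 0.004, 0.263, 0, 0, 0, 0.2, 0.004, 0.004, 0.263, 0, 0, 0, 0.0, 0.004, 0.004, 0.263, 0, 0, 0, 0.0, 0.004, 0.004, 0.263, 0, 0, 0, 0.0, 0.004, 0.004, 0.263, 0, 0, 0, 0.0, 0.004, 0.004, 0.263, 0, 0, 0]' --grip_force 45

```text
time_s: 26.7
position: [0.506, -0.0185, 0.1283]
tool_rot: [[-0.985, 0.147, 0.088], [0.171, 0.854, 0.491], [-0.003, 0.499, -0.867]]
ft_force: [-0.3, -2.5, 7.0]
grip_width: 0.0272
```

Emit:
step_arm --steps '[0, 0, 0, -0.05, 0, 0, 0, 0, 0, 0, -0.13, 0, 0, 0, 0, 0, 0, -0.25, 0, 0, 0, 0, 0, 0, -0.37, 0, 0, 0, 0, 0, 0, -0.37, 0, 0, 0]'

```text
time_s: 27.2
position: [0.4969, -0.0748, 0.2268]
tool_rot: [[-0.985, 0.146, 0.092], [0.173, 0.856, 0.488], [-0.008, 0.497, -0.868]]
ft_force: [0.5, -0.1, -1.8]
grip_width: 0.0269
```

```bash
python3 - <<'E'
from h import *
apply([.004,.004,.263,0,0,0])
apply([0,0,-.37,0,0,0])
C=np.array([.5684,-.3516]); ey=np.array([-.1857,.9826]);ex=np.array([.9826,.1857])
print(C-.055*ey-.0005*ex)
rel([.53,-.30,.25],Rdown(98));
E
```

```text
t 27.2 cmd [ 0.5039 -0.0164  0.1284] meas-cmd mm [ -7.0861 -58.415   98.3766] rot [ 0.2096 -0.4234 -0.0985] F [ 0.5453 -0.0629 -1.7512] grip 0.026890424802500958 q [ -35.   21.   85.   27.   87. -120.]
t 27.2 cmd [ 0.4945 -0.0711  0.2246] meas-cmd mm [ 2.402  -3.7637  2.2298] rot [ 0.2096 -0.4234 -0.0985] F [ 0.5453 -0.0629 -1.7512] grip 0.026890424802500958 q [ -35.   21.   85.   27.   87. -120.]
[ 0.5781 -0.4057]
rel [-0.2469, -0.5915, -0.439, 0.6608, 0.104, -0.3867] mm 233.05365622866887 deg 34.769120749699134
```

Emit:
step_arm --steps '[0, -0.05, -0.13, -0.15, 0.12, 0.02, -0.07, 0, -0.1, -0.27, -0.25, 0.28, 0.05, -0.16, 0, -0.15, -0.4, -0.34, 0.44, 0.08, -0.26, 0, -0.2, -0.5, -0.4, 0.56, 0.1, -0.34, 0, -0.247, -0.592, -0.439, 0.661, 0.104, -0.387, 0, -0.247, -0.592, -0.439, 0.661, 0.104, -0.387, 0, -0.247, -0.592, -0.439, 0.661, 0.104, -0.387]'

```text
time_s: 27.9
position: [0.5311, -0.3008, 0.2477]
tool_rot: [[-0.99, -0.139, -0.001], [-0.139, 0.99, 0.002], [0.001, 0.002, -1.0]]
ft_force: [0.5, 0.5, -0.5]
grip_width: 0.0274
```

```bash
python3 - <<'E'
from h import *
apply([-0.247,-0.592,-0.439,0.661,0.104,-0.387])
rel([.5772,-.4042,.12],Rdown(100.7))
E
```

```text
t 27.9 cmd [ 0.53   -0.3001  0.2499] meas-cmd mm [ 1.1283 -0.702  -2.2131] rot [-0.1454  0.0494  0.0316] F [ 0.4812  0.4568 -0.4787] grip 0.027415222758630405 q [ -41.   28.   64.    0.   88. -139.]
rel [-0.1074, -0.3653, 0.4332, -0.0002, 0.0, -0.0597] mm 173.01969464605276 deg 2.6884797554727164
```

Emit:
step_arm --steps '[0, -0.05, -0.12, 0.05, 0, 0, -0.06, 0, -0.1, -0.25, 0.12, 0, 0, -0.06, 0, -0.107, -0.365, 0.22, 0, 0, -0.06, 0, -0.107, -0.365, 0.35, 0, 0, -0.06, 0, -0.107, -0.365, 0.47, 0, 0, -0.06, 0, -0.107, -0.365, 0.55, 0, 0, -0.06, 0, -0.107, -0.365, 0.55, 0, 0, -0.06, 0, -0.107, -0.365, 0.55, 0, 0, -0.06]'

```text
time_s: 28.7
position: [0.5787, -0.4049, 0.0847]
tool_rot: [[-0.983, -0.186, 0.001], [-0.186, 0.983, -0.0], [-0.001, -0.0, -1.0]]
ft_force: [-1.1, -1.2, -0.5]
grip_width: 0.0273
```

```bash
python3 - <<'E'
from h import *
apply([-.107,-.365,.55,0,0,-.06])
top_faces([.5684,-.3516],10.7,.0435,.051,'w18')
s=env.observe();p,Rm=s['position'],s['tool_rot'];im,d=imaging.get_image('wrist');cal=imaging.get_calibration('wrist')
v,u=np.nonzero((d>.05)&(d<.2));S=(pts(cal,np.c_[u,v],d[v,u])-p)@Rm
S=S[(np.abs(S[:,1])<.02)&(S[:,0]>.01)&(np.abs(S[:,2])<.02)];print('held',len(S),S.max(0),np.median(S,0))
todo([.5781,-.4057,.0553],Rdown(100.7))
E
```

```text
t 28.7 cmd [ 0.5771 -0.4041  0.0849] meas-cmd mm [ 1.6816 -0.7486 -0.2733] rot [-0.0022 -0.0323 -0.0159] F [-1.0613 -1.2068 -0.5439] grip 0.02727713308508562 q [ -45.   45.   59.    0.   76. -145.]
comp 6478 z 0.047791822832182126 rect ((-58.511322021484375, 4.4129638671875), (79.11710357666016, 38.18671417236328), 87.60784149169922) pct [-69.1866 -34.0655 -41.0612  42.3023]
comp 1786 z 0.0479189711813337 rect ((-54.667057037353516, -83.96729278564453), (28.2513427734375, 22.652254104614258), 0.11689268052577972) pct [-68.6772 -94.7318 -40.8064 -72.8269]
comp 934 z 0.047525420716806044 rect ((-55.14717483520508, 88.33405303955078), (27.767322540283203, 13.566020965576172), 1.4557936191558838) pct [-68.7     81.9897 -41.6766  94.3234]
comp 571 z 0.04831431291343846 rect ((6.978260040283203, 38.12489700317383), (21.150211334228516, 88.2315673828125), 82.47625732421875) pct [-34.6253  24.9643  50.6578  43.2879]
comp 648 z 0.04765196419486244 rect ((53.301753997802734, 88.72266387939453), (13.934981346130371, 29.03314971923828), 88.75978088378906) pct [39.1204 82.2935 67.2794 95.352 ]
held 9078 [0.0749 0.02   0.012 ] [ 0.0439  0.0007 -0.0067]
target in measured tool mm [ 1.0905  0.1413 30.6867] frac [0.0036 0.0005 0.1023] rot [-0.159   0.1197  0.0258]
```

View pics/w18.png

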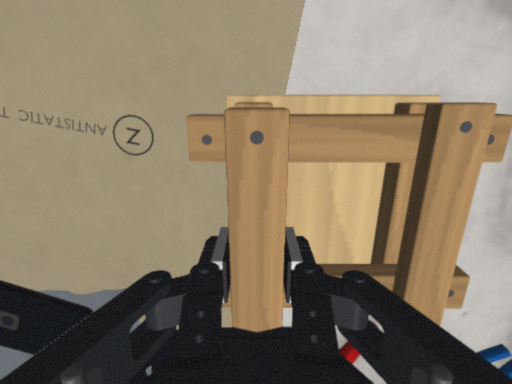

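Emit:
step_arm --steps '[0, 0.002, -0.001, 0.04, 0, 0, 0, 0, 0.002, -0.001, 0.07, 0, 0, 0, 0, 0.002, -0.001, 0.085, 0, 0, 0, 0, 0.002, -0.001, 0.092, 0, 0, 0, 0, 0.002, -0.001, 0.096, 0, 0, 0, 0, 0.002, -0.001, 0.096, 0, 0, 0]'

```text
time_s: 29.4
position: [0.5778, -0.4057, 0.0566]
tool_rot: [[-0.983, -0.186, 0.0], [-0.186, 0.983, -0.001], [-0.0, -0.001, -1.0]]
ft_force: [-5.1, 4.9, 12.8]
grip_width: 0.0267
```

```bash
python3 - <<'E'
from h import *
apply([.002,-.001,.096,0,0,0])
todo([.5781,-.4057,.0553],Rdown(100.7))
E
```

```text
t 29.4 cmd [ 0.5765 -0.4045  0.0561] meas-cmd mm [ 1.2447 -1.1872  0.4788] rot [ 0.0288 -0.006  -0.0097] F [-5.144   4.9058 12.7856] grip 0.026739231212953112 q [ -45.   47.   60.   -0.   73. -145.]
target in measured tool mm [-0.3295 -0.0273  1.328 ] frac [-0.0011 -0.0001  0.0044] rot [-0.0399  0.0059  0.0213]
```

In contact and on target; releasing and backing off.

Emit:
step_arm --steps '[0.25, 0, 0, 0, 0, 0, 0, 0.5, 0, 0, 0, 0, 0, 0, 0.5, 0, 0, 0, 0, 0, 0, 0.5, 0, 0, 0, 0, 0, 0, 0.5, 0, 0, -0.06, 0, 0, 0, 0.5, 0, 0, -0.2, 0, 0, 0, 0.5, 0.1, 0.05, -0.36, 0, 0, 0, 0.5, 0.22, 0.15, -0.52, 0, 0, 0, 0.5, 0.25, 0.18, -0.6, 0, 0, 0, 0.5, 0.25, 0.18, -0.6, 0, 0, 0]'

```text
time_s: 30.4
position: [0.4933, -0.3665, 0.2412]
tool_rot: [[-0.983, -0.185, 0.006], [-0.186, 0.983, -0.007], [-0.005, -0.008, -1.0]]
ft_force: [0.4, -1.0, 0.5]
grip_width: 0.0431
```

Emit:
step_arm --steps '[0.5, 0, 0, 0, 0, 0, 0, 0.5, 0, 0, 0, 0, 0, 0, 0.5, 0, 0, 0, 0, 0, 0]'

```text
time_s: 30.7
position: [0.4943, -0.3667, 0.233]
tool_rot: [[-0.983, -0.186, -0.002], [-0.186, 0.983, 0.002], [0.002, 0.002, -1.0]]
ft_force: [-0.5, -0.5, 0.9]
grip_width: 0.0428
```

```bash
python3 - <<'E'
from h import *
apply([.25,.18,-.6,0,0,0])
C=[.5684,-.3516]
top_faces(C,10.7,.0585,.068,'w19')
top_faces(C,10.7,.0435,.051,'w19b')
for n in('top','scene'):
    im,d=imaging.get_image(n);cv2.imwrite(f'pics/f_{n}.png',im)
a=cv2.imread('pics/f_scene.png')[230:350,250:410];cv2.imwrite('pics/f_sc.png',cv2.resize(a,None,fx=4.5,fy=4.5,interpolation=cv2.INTER_CUBIC))
E
```

```text
t 30.7 cmd [ 0.4928 -0.3654  0.2361] meas-cmd mm [ 1.5412 -1.2965 -3.1464] rot [-0.1433  0.0879 -0.0088] F [-0.4787 -0.509   0.8721] grip 0.04275712639361307 q [ -48.   29.   65.   -0.   86. -148.]
comp 1791 z 0.06315994126070307 rect ((-1.1750030517578125, -53.58951187133789), (149.00540161132812, 28.13473129272461), 0.2819615602493286) pct [-75.3468 -67.1695  70.4745 -39.6868]
comp 1725 z 0.0631122237350768 rect ((-1.4582672119140625, 56.363128662109375), (149.4197998046875, 28.219566345214844), 0.195890873670578) pct [-75.7552  42.4245  70.8448  69.6574]
comp 436 z 0.04729905202380333 rect ((-55.372642517089844, -82.66568756103516), (23.30025291442871, 27.04105567932129), 89.9161148071289) pct [-68.8325 -94.004  -42.0673 -71.5312]
comp 1587 z 0.047292413781862885 rect ((-55.47343444824219, 1.3340110778808594), (27.434417724609375, 82.65084838867188), 0.276040256023407) pct [-68.9586 -39.4143 -41.9682  42.0295]
comp 400 z 0.04730705260326423 rect ((-55.30419158935547, 84.38736724853516), (27.32229232788086, 21.412538528442383), 0.8892691731452942) pct [-68.7892  73.8657 -42.0553  94.7457]
comp 1233 z 0.047263959423688606 rect ((49.63711929321289, 1.5550613403320312), (82.70426940917969, 38.667945861816406), 89.97438049316406) pct [ 39.3732 -39.5471  66.6516  42.1013]
```

View pics/w19.png

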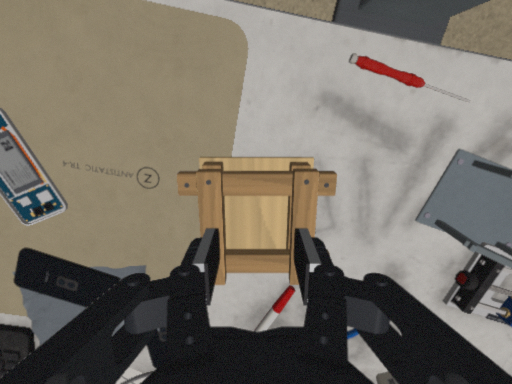

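View pics/f_sc.png

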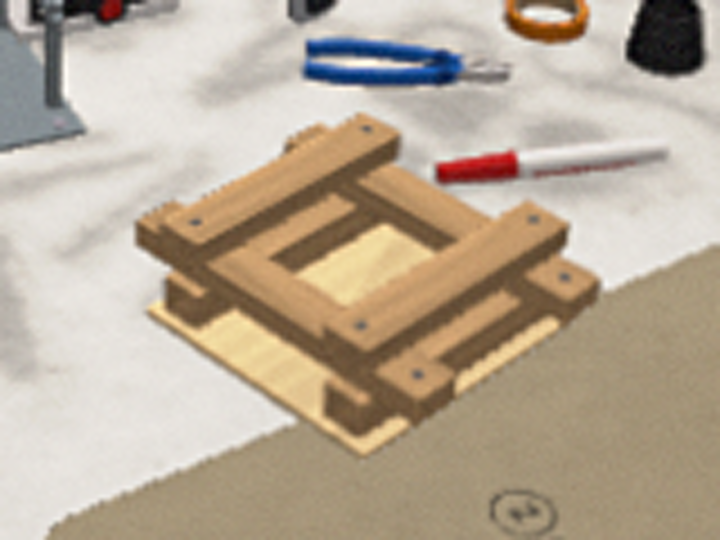

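View pics/f_top.png

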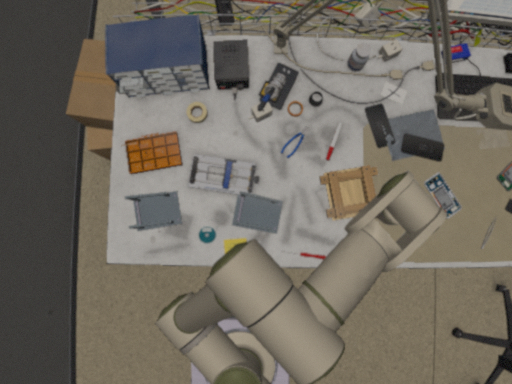

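```bash
python3 -c "
from rig import close_job
print(close_job())"
```

```text
the job is handed in; nothing more can be done
None
```

The crib is finished and handed in at about 31 s. The two long slats lie across the runners, and the two short slats lie on top of them, crosswise, each above a runner. The arm was clear of everything when I handed in.

**Placement:** in the last wrist-camera check, the slats measured as follows in the crib frame (x along the runners):

| Slats | Position along the runners (x) | Position across them (y) | Target |
|---|---|---|---|
| Long | −55 and about +53 mm | centred to about 1 mm | x ±55 mm |
| Short | −1 mm each | −54 and +56 mm | x 0, y ±55 mm |

All were square to within about 0.3°. The top heights read 47 and 63 mm against the nominal 46 and 62 mm, so everything is seated flat. The scene picture agrees.

**Forces:** each slat was lowered to light contact before release, with wrist force readings of about 13 to 30 N.

**Disagreements:**
- The far long slat sits about 2 mm inside its nominal spot.
- The measured tool position differed from the commanded one by 1 to 4 mm, so I corrected the final approaches from the measured pose and the camera.
- I checked the bystander objects only by eye in the pictures; they looked undisturbed.

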